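Tidy the kitchen counter after cooking

TASK

Tidy the counter: stand the two slim spice jars upright in the spice caddy, one in each bay, stand the wide jam jar on the round coaster inside its rim, and lay the washed rods across both ribs of the drying rack, the thick rolling pin centred in the wide notches and the thin muddler centred in the narrow ones. Set everything down gently, so that nothing is dropped, tipped over or rolls away, and leave the mug and the bowl where they are.

Things in the scene. Friction and masses are not known exactly. Their poses are not given: they have to be found in the camera images.
- rolling_pin: Small wooden rolling pin lying on the counter: a barrel 36 mm in diameter and 120 mm long with a short knob (22 mm) at each end, 164 mm overall. Origin at its middle, on the axis; x along the axis (both ends alike). It is free to roll.
- muddler: Wooden cocktail muddler lying on the counter: a plain thin rod 22 mm in diameter, 150 mm long, with dark rings near its ends. Origin at its middle, on the axis; x along the axis. It is free to roll.
- spice_jar_a: Slim spice jar with a black lid, 40 mm in diameter, 72 mm tall. Origin at the centre of its underside, z up. Stands upright on the counter, to be gripped round its glass.
- spice_jar_b: The second slim spice jar, just like the first (40 mm in diameter, 72 mm tall). Origin at the centre of its underside, z up. Stands upright on the counter, to be gripped round its glass.
- jam_jar: Wide, squat jam jar with a steel lid, 56 mm in diameter, 62 mm tall. Origin at the centre of its underside, z up. Stands upright on the counter, to be gripped round its glass.
- rack: Fixed drying rack: board 120 (x) by 150 (y) by 8 mm; two ribs along y at x = -40 and +40 mm, 14 mm thick, 41 mm high (66 mm free between for fingers). Each has a wide dark V notch (52 mm mouth, 15 deep) at y = -35 mm and a narrow one (28 mm, 8 deep) at y = +35 mm. Laid rods lie along x; axis above the underside: pin 47 mm in wide, muddler 46 mm in narrow. Origin: centre of underside, z up.
- caddy: Fixed low wooden spice caddy, 78 (x) by 150 (y) by 25 mm high, walls 6 mm thick, floor 6 mm above the counter. One cross wall parts it into two equal square bays, 66 mm wide, centred at y = -36 and y = +36 mm. Origin at the centre of the underside, z up.
- coaster: Fixed round wooden coaster with a rim: 94 mm across, 84 mm inside the rim, rim 14 mm high, floor 5 mm above the counter. Origin at the centre of the underside, z up.
- mug: Bystander: white mug, 76 mm across, 75 mm tall, handle at its +y. Origin at the centre of the underside. Not to be disturbed.
- bowl: Bystander: white bowl, 124 mm across, 50 mm tall. Origin at the centre of the underside. Not to be disturbed.
There are look-alikes about, which are no part of the job. What is shaped like the rolling_pin but blue is not meant. What is shaped like the muddler but purple is not meant.

How it is judged:
By the outcome, as a careful person would: the job done as asked, in the order asked, and still so for the second after the job is handed in, with the robot touching nothing.
It also fails if it takes over 122 s, if anything falls off the work surface, if the arm or the gripper's body presses on something with over 40 N, if the wrist force passes 120 N, or if a joint passes its speed limit or range.

ROBOT

A 6-joint arm with a two-finger parallel gripper is mounted at the origin on the work surface. World frame = base frame: x ahead of the robot, y to its left, z up, the work surface at z = 0. Lengths are in m, angles in degrees, forces in N, time in s.
With the tool pointing down it reaches from about 0.4 to 0.825 m from the base axis. Payload 7 kg.
Tool frame: the origin (TCP) lies on the centre line of the jaws, within the pads' length; the fingertips stand 17 mm ahead of it and the grasp point (between the pads) lies 2 mm behind it; y points along the fingers, z is the direction in which the jaws open and shut, and the axes are right-handed (so a half turn about y gives the same grasp; the last joint's range is limited). The gripper opens to 88 mm and grips with 3 to 60 N. Pads are 19 mm wide; open, the fingers measure 130 mm over their backs; the gripper's body (78 mm by 193 mm) begins 47 mm behind the grasp point.
Start: joints at [16.507, 20.546, 0.682, 0, -70.136, -16.507], TCP at [0.675, -0, 0.244] pointing down, gripper open.
Joint ranges: [-176.03, 176.03], [-82.01, 121.73], [-58.28, 71.71], [-173.87, 95.51], [-174.79, -0.11], [-173.66, 173.66]. Speed limits (degrees/s): [136.94, 136.94, 172.46, 180, 180, 180].

INTERFACE

Orientations are given as [roll, pitch, yaw] about the fixed x, y, z axes, in that order (R = Rz(yaw) Ry(pitch) Rx(roll)).
In Python, from plant import r, capture, camera_info gives the robot as it stands. The module is installed in compiled form; this text tells all that it offers.
- The arm moves only by the tool apply_moves, never from a script. Its argument "deltas" is a list of rows, each an object of numbers: "tx", "ty", "tz": the shift along the tool's x, y, z in m; "turn": the turn about the tool's y in rad; "gripper": the finger opening in m, from 0 to 0.0876. A call has 1 to 5 rows; each row is the pose to reach, as a shift and turn from the pose commanded when the call began, along the tool's axes at that moment; what a row does not reach only later rows make up. A row lasts 1/10 s, in which the tool goes at most 50 mm and 8.59 degrees, less where a joint would pass 70% of its speed; a pose out of reach is approached as far as the arm can. A call with a gripper value outside its range is refused whole. The fingers move at their own pace and stop on an object; "newtons" is the grip in N (left out, the last holds). Time passes only in rows, so rows that repeat a pose let the fingers close. It gives the time, the measured TCP pose, the force and the opening at its end, in the units of the state.
- r.get_state(): the state, without advancing time (a new reading comes with each control period).
- capture(name): name is "scene" or "side" or "wrist"; returns (picture, depth): 480x640x3 uint8, red, green, blue; 480x640 float32, m along the optical axis (not along the pixel's ray), 0 where there is no reading.
- camera_info(name): a dict with "K" (3x3 intrinsics, pixels), "k1" (the pictures are not rectified: a ray, as slopes to the right and down, at radius r is drawn at 1 + k1 r^2 times it, then the intrinsics apply), "eye" and "orientation" of the camera in the world; the wrist camera has in their place "tool_from_camera" (4x4, takes a point from camera to tool coordinates, whose origin is the TCP and whose axes are the tool frame's). Camera axes: x right, y up, looking along -z (the intrinsics and any distortion apply to the point x, -y, -z); pixel columns grow to the right and rows downward; lengths in m; the calibration is good to about 2 mm. A picture is of the moment at which its call begins: read the wrist's pose just before it. camera_info takes no time and is no camera call.
- r.close_job(): hands the job in, once; it reports no verdict.
The state is a dict: "time_s": time; "joints": joint angles; "qd": joint speeds; "joint_torque": joint torques, N m; "tcp_pos": TCP position; "eef_rot": TCP orientation; "contact_force": force on the tool from outside, world axes, zero at the start; "moment": the same for the moment, N m; "gripper_width": finger opening in m.
Only numpy, scipy, OpenCV 4.12 (cv2) and the standard library are available. Lean on these libraries where they do the work, as an engineer would, in place of code of your own. Each camera call takes 0.05 s, during which the arm holds its last target.

## Working session

There is one attempt and no reset: what is moved stays moved. The work goes in short steps, Python scripts to look and compute and a tool call to move; the robot and the scene stay as the last step left them, time stands still between calls to the robot, and variables do not carry over. Pictures are saved under pics/ and viewed, and the job is handed in when it is done.

Besides the shell and the picture viewer there is one more tool, called after ">>>" as name(argument=value, ...), one argument or row to a line, values as JSON. apply_moves: Moves the arm, as the interface text tells. Its arguments: {"type":"object","properties":{"deltas":{"type":"array","items":{"type":"object","properties":{"tx":{"type":"number"},"ty":{"type":"number"},"tz":{"type":"number"},"turn":{"type":"number"},"gripper":{"type":"number"}}}},"newtons":{"type":"number"}},"required":["deltas"]}

```bash
mkdir -p pics
cat > h.py <<'E'
import numpy as np, cv2
from plant import r, capture, camera_info
from scipy.spatial.transform import Rotation as R
def save(name,p): cv2.imwrite('pics/'+name,p[:,:,::-1])
E
python3 - <<'E'
from h import *
print(r.get_state())
for n in ["scene","side","wrist"]:
    print(n,camera_info(n))
    p,d=capture(n); save(n+'0.png',p); np.savez('pics/'+n+'0.npz',p=p,d=d)
E
```

```text
{'time_s': 0.0, 'joints': array([ 1.65068459e+01,  2.05895342e+01,  6.32595769e-01, -2.23260976e-02,
       -7.01335759e+01, -1.65070531e+01]), 'qd': array([ 0.06240196, -0.09962048, -0.10826329, -0.02550948, -0.00034815,
       -0.05008794]), 'joint_torque': array([-8.00930356e-04, -5.82726967e+01,  2.93058443e+01,  6.99745238e+00,
        6.93249181e-03, -2.06530804e-04]), 'tcp_pos': array([ 6.74533815e-01, -1.29783498e-05,  2.42628216e-01]), 'eef_rot': array([-8.99072523e+01,  5.59803856e-03,  8.99921938e+01]), 'contact_force': array([-0.21515802, -0.50654942,  0.08782452]), 'moment': array([-0.04168215, -0.02149435, -0.01022213]), 'gripper_width': 0.08732221665081881}
scene {'K': array([[498.28032149,   0.        , 317.52479917],
       [  0.        , 498.28032149, 238.96649538],
       [  0.        ,   0.        ,   1.        ]]), 'k1': -0.005387271695922342, 'eye': array([1.09780838, 0.68807628, 0.91645406]), 'orientation': array([ 46.72893281,  -0.5046963 , 133.70733006])}
side {'K': array([[502.28954137,   0.        , 318.15659395],
       [  0.        , 502.28954137, 244.26855487],
       [  0.        ,   0.        ,   1.        ]]), 'k1': 0.048823882312458086, 'eye': array([-0.37535337, -0.67539283,  1.08353858]), 'orientation': array([ 46.93512933,  -0.52159847, -47.55386712])}
wrist {'K': array([[363.89442618,   0.        , 315.30051414],
       [  0.        , 363.89442618, 238.36410564],
       [  0.        ,   0.        ,   1.        ]]), 'k1': 0.02037666950640033, 'tool_from_camera': array([[-1.66325504e-04, -9.66516185e-01, -2.56605605e-01,
        -6.95710751e-02],
       [ 1.24117944e-03,  2.56605211e-01, -9.66515507e-01,
        -1.42546401e-01],
       [ 9.99999216e-01, -4.79249780e-04,  1.15694003e-03,
        -3.64651385e-05],
       [ 0.00000000e+00,  0.00000000e+00,  0.00000000e+00,
         1.00000000e+00]])}
```

View pics/scene0.png

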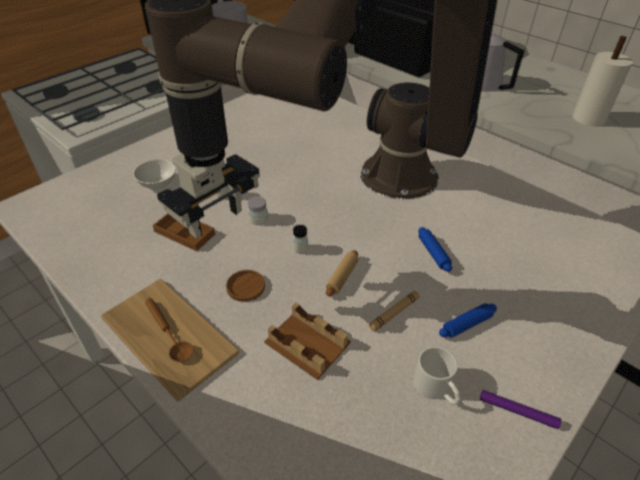

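View pics/side0.png

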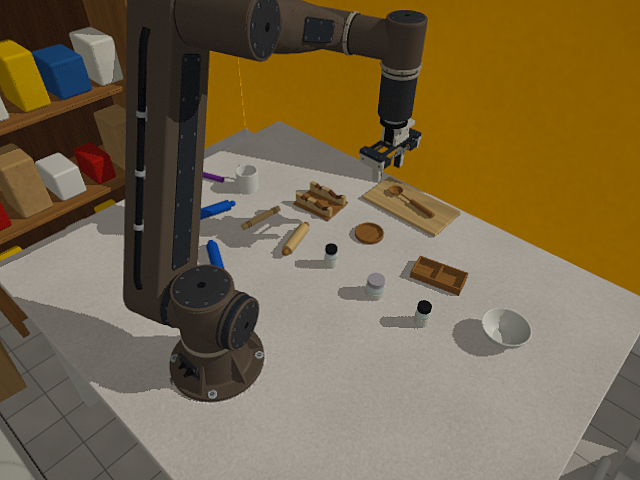

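View pics/wrist0.png

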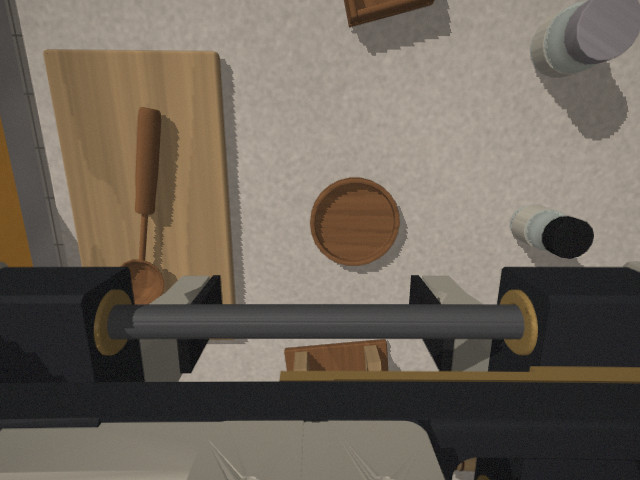

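The side view shows every object: the rack at (320,200), the coaster at (369,232), the caddy at (439,275), the jars at (331,256), (375,286) and (423,314), the pin at (296,238) and the muddler at (262,217). Next I'll build a top-down map from the depth images.

```bash
cat >> h.py <<'E'
def undist(ci,u,v):
    K=ci['K'];x=(u-K[0,2])/K[0,0];y=(v-K[1,2])/K[1,1]
    X,Y=x.copy(),y.copy()
    for _ in range(8):
        f=1+ci['k1']*(X*X+Y*Y); X=x/f;Y=y/f
    return X,Y
def cloud(name,d,st=None):
    ci=camera_info(name)
    v,u=np.mgrid[0:480,0:640].astype(float)
    X,Y=undist(ci,u,v)
    P=np.stack([X*d,-Y*d,-d],-1)
    if name=='wrist':
        T=ci['tool_from_camera']; P=P@T[:3,:3].T+T[:3,3]
        M=R.from_euler('xyz',st['eef_rot'],degrees=True).as_matrix()
        return P@M.T+np.array(st['tcp_pos'])
    M=R.from_euler('xyz',ci['orientation'],degrees=True).as_matrix()
    return P@M.T+ci['eye']
def ortho(P,p,d,x0=0.2,x1=1.0,y0=-.6,y1=.6,s=.0015,zmax=.12):
    # image: row = x descending (up=+x), col = y descending (left=+y)
    H=int((x1-x0)/s);W=int((y1-y0)/s)
    im=np.zeros((H,W,3),np.uint8);zz=np.full((H,W),-1.)
    m=(d>0)&(P[...,2]<zmax)&(P[...,2]>-.02)
    q=P[m];c=p[m];o=np.argsort(q[:,2]);q=q[o];c=c[o]
    i=((x1-q[:,0])/s).astype(int);j=((y1-q[:,1])/s).astype(int)
    k=(i>=0)&(i<H)&(j>=0)&(j<W)
    im[i[k],j[k]]=c[k];zz[i[k],j[k]]=q[k,2]
    return im,zz
E
python3 - <<'E'
from h import *
for n in ['scene','side']:
    f=np.load(f'pics/{n}0.npz');P=cloud(n,f['d']);im,z=ortho(P,f['p'],f['d'])
    print(n, np.median(P[...,2][(f['d']>0)&(abs(P[...,2])<.01)&(P[...,0]>.3)&(P[...,0]<.8)&(abs(P[...,1])<.4)]))
    k=np.ones((3,3),np.uint8); im2=cv2.dilate(im,k); im[(im==0).all(-1)]=im2[(im==0).all(-1)]
    for g in np.arange(-.6,.61,.1):
        j=int((.6-g)/.0015); cv2.line(im,(j,0),(j,8),(255,0,0),1); cv2.putText(im,f'{g:.1f}',(j,20),0,.35,(255,0,0))
    for g in np.arange(.2,1.01,.1):
        i=int((1-g)/.0015); cv2.putText(im,f'-{g:.1f}',(0,i+4),0,.35,(255,0,0))
    save(f'ortho_{n}.png',im)
E
```

```text
scene 0.0014640837834460907
side -0.0008594450554360034
```

View pics/ortho_scene.png

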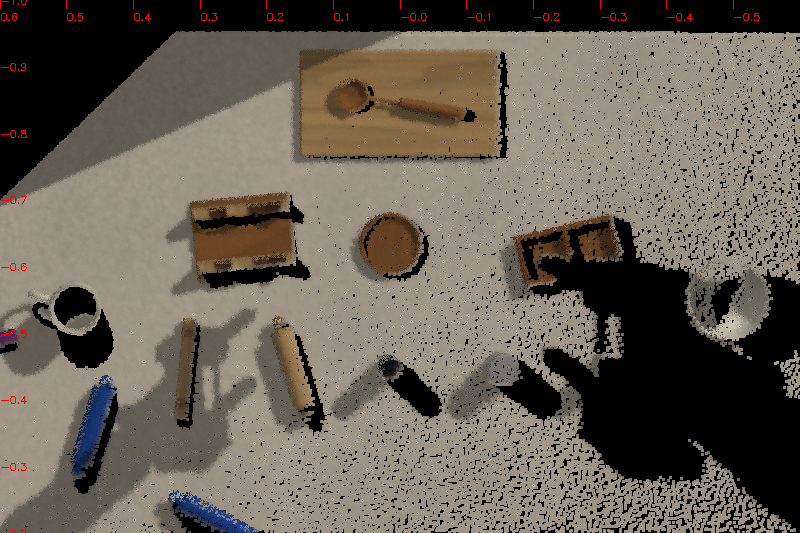

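View pics/ortho_side.png

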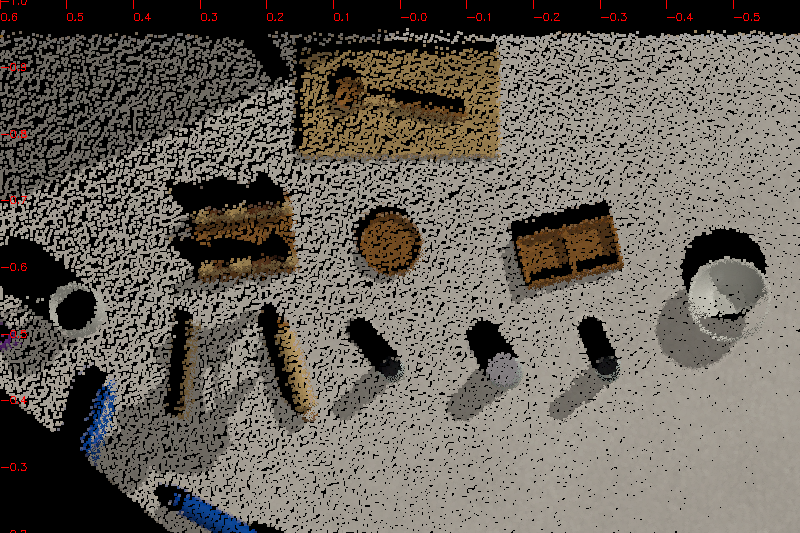

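The maps agree. Jar a is near (.445,.015), the jam jar near (.446,-.153), jar b near (.45,-.307), the pin near (.445,.155) and the muddler near (.447,.32). The rack is near (.645,.235), the coaster near (.634,.013) and the caddy near (.62,-.255). I'll refine these now.

Run:
```python
from h import *
C={}
for n in ['scene','side']:
    f=np.load(f'pics/{n}0.npz');P=cloud(n,f['d']);m=f['d']>0
    C[n]=(P[m],f['p'][m])
def sel(n,x,y,rad,z0,z1):
    q,c=C[n];k=(np.hypot(q[:,0]-x,q[:,1]-y)<rad)&(q[:,2]>z0)&(q[:,2]<z1);return q[k],c[k]
for nm,x,y,zt in [('a',.445,.015,.072),('jam',.446,-.153,.062),('b',.45,-.307,.072)]:
    for n in C:
        q,_=sel(n,x,y,.06,zt-.005,.09)
        if len(q)>20:
            (c,rr)=cv2.minEnclosingCircle(q[:,:2].astype(np.float32)*1000); print(nm,n,len(q),np.round(c,1),round(rr,1),'zmed',np.median(q[:,2]).round(4))
for n in C:
    q,_=sel(n,.634,.013,.07,.010,.02); (c,rr)=cv2.minEnclosingCircle(q[:,:2].astype(np.float32)*1000); print('coaster',n,np.round(c,1),round(rr,1))
for nm,x,y,z0,z1,rd in [('pin',.445,.155,.012,.06,.1),('mud',.447,.32,.007,.06,.085),('caddy',.622,-.255,.02,.03,.12),('rackTop',.645,.235,.034,.05,.11),('rackboard',.645,.235,.005,.05,.11)]:
    for n in C:
        q,_=sel(n,x,y,rd,z0,z1); 
        if len(q)<20: print(nm,n,'none'); continue
        rect=cv2.minAreaRect(q[:,:2].astype(np.float32)*1000); print(nm,n,len(q),np.round(rect[0],1),np.round(rect[1],1),round(rect[2],1),'zmax',np.percentile(q[:,2],98).round(4))
# rib profile
for n in C:
    q,_=sel(n,.645,.235,.11,.02,.06)
    for xs in [(.66,.71),(.58,.63)]:
        k=(q[:,0]>xs[0])&(q[:,0]<xs[1])
        ys=np.arange(.155,.32,.006); print(n,xs,[(round(y,3),round(1000*np.max(q[k&(abs(q[:,1]-y)<.003)][:,2],initial=0))) for y in ys])
im=np.load('pics/scene0.npz')['p'][290:390,250:370]; a=cv2.resize(im,None,fx=5,fy=5,interpolation=cv2.INTER_CUBIC); save('rackzoom.png',a)
im=np.load('pics/side0.npz')['p'][230:330,310:470]; a=cv2.resize(im,None,fx=5,fy=5,interpolation=cv2.INTER_CUBIC); save('jarzoom.png',a)
```

```text
a scene 128 [449.2  14.6] 19.7 zmed 0.0728
a side 91 [446.7  11.4] 18.5 zmed 0.0707
jam scene 197 [ 444.9 -155.6] 28.1 zmed 0.063
jam side 184 [ 443.6 -156.1] 26.4 zmed 0.0606
b side 127 [ 446.  -311.1] 18.9 zmed 0.0713
coaster scene [635.   14.2] 48.9
coaster side [630.6   8.2] 50.0
pin scene 689 [447.5 161.8] [161.6  34.6] 17.2 zmax 0.039
pin side 406 [445.1 156.9] [160.5  37.2] 16.8 zmax 0.0371
mud scene 561 [446.  311.7] [ 44.7 150.6] 83.2 zmax 0.0259
mud side 250 [447.8 324.3] [ 78.1 147. ] 65.6 zmax 0.0234
caddy scene 334 [ 623.4 -253.9] [ 83.8 154. ] 13.4 zmax 0.029
caddy side 301 [ 620.5 -255.4] [ 85.6 148.8] 13.1 zmax 0.0284
rackTop scene 762 [644.4 234.8] [ 97.5 145.5] 5.4 zmax 0.0455
rackTop side 201 [643.7 230.6] [103.2 145.4] 6.8 zmax 0.0448
rackboard scene 3446 [649.2 225.4] [198.9 204.5] 80.3 zmax 0.0437
rackboard side 1029 [642.9 229.8] [177.1 166.2] 75.5 zmax 0.0419
scene (0.66, 0.71) [(np.float64(0.155), 0), (np.float64(0.161), 0), (np.float64(0.167), 44), (np.float64(0.173), 45), (np.float64(0.179), 45), (np.float64(0.185), 42), (np.float64(0.191), 38), (np.float64
[... 1962 characters left out ...]
3) [(np.float64(0.155), 46), (np.float64(0.161), 41), (np.float64(0.167), 43), (np.float64(0.173), 37), (np.float64(0.179), 32), (np.float64(0.185), 30), (np.float64(0.191), 26), (np.float64(0.197), 29), (np.float64(0.203), 33), (np.float64(0.209), 39), (np.float64(0.215), 42), (np.float64(0.221), 41), (np.float64(0.227), 41), (np.float64(0.233), 40), (np.float64(0.239), 42), (np.float64(0.245), 41), (np.float64(0.251), 40), (np.float64(0.257), 34), (np.float64(0.263), 36), (np.float64(0.269), 43), (np.float64(0.275), 39), (np.float64(0.281), 47), (np.float64(0.287), 39), (np.float64(0.293), 45), (np.float64(0.299), 39), (np.float64(0.305), 0), (np.float64(0.311), 0), (np.float64(0.317), 0)]
```

View pics/rackzoom.png

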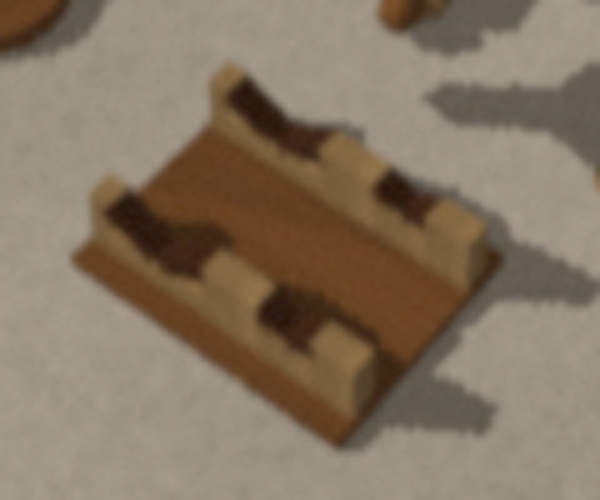

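View pics/jarzoom.png

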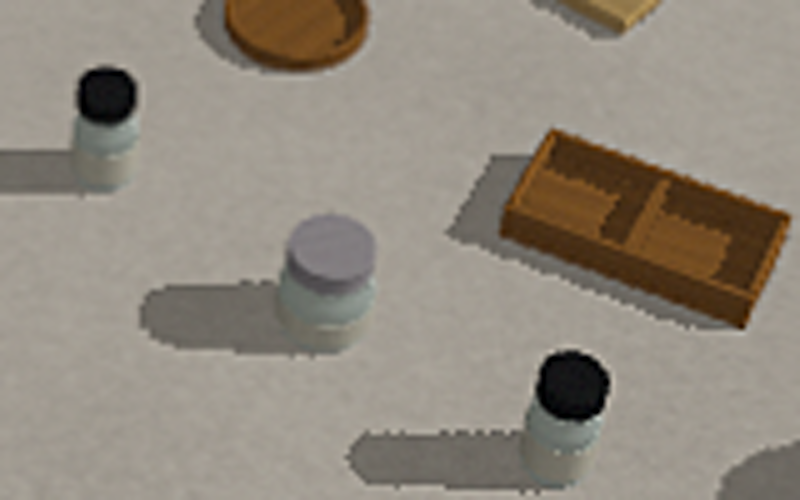

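The rack's yaw is about +6°, with the wide notch on the smaller-y side. The caddy's yaw is about +13°, the pin's about +17° and the muddler's about -3°. The jar lids are narrower than the glass. I'll move above jar a.

>>> apply_moves(
  deltas=[
    {"tz": 0.03, "tx": 0.002, "ty": 0.005, "turn": -0.05},
    {"tz": 0.07, "tx": 0.004, "ty": 0.015, "turn": -0.1},
    {"tz": 0.11, "tx": 0.006, "ty": 0.03, "turn": -0.15},
    {"tz": 0.15, "tx": 0.009, "ty": 0.045, "turn": -0.2},
    {"tz": 0.185, "tx": 0.011, "ty": 0.055, "turn": -0.23},
  ],
)

```text
invalid input at $.deltas[0]: expected keys tx, ty, tz, turn, gripper
```

>>> apply_moves(
  deltas=[
    {},
    {},
  ],
)

```text
invalid input at $.deltas[0]: expected keys tx, ty, tz, turn, gripper
```

```bash
cat >> h.py <<'E'
def look(tag):
    st=r.get_state(); p,d=capture('wrist'); save(tag+'.png',p)
    P=cloud('wrist',d,st); np.savez('pics/'+tag+'.npz',p=p,d=d,P=P)
    print('t',round(st['time_s'],2),'tcp',np.round(st['tcp_pos'],4),np.round(st['eef_rot'],2),'w',round(st['gripper_width'],4))
    return st,P[d>0],p[d>0]
def go(x,y,z,yaw,st=None):
    "yaw: angle of (-tool z) vs world x; prints delta in tool axes"
    st=st or r.get_state()
    M=R.from_euler('xyz',st['eef_rot'],degrees=True).as_matrix()
    d=M.T@(np.array([x,y,z])-st['tcp_pos'])
    cur=np.degrees(np.arctan2(-M[1,2],-M[0,2]))
    print('t',round(st['time_s'],2),'at',np.round(st['tcp_pos'],4),'yaw',round(cur,2),'F',np.round(st['contact_force'],1),'w',round(st['gripper_width'],4))
    print('need tx ty tz',np.round(d,4),'turn',round(-np.radians(yaw-cur),4))
def near(q,x,y,rad,z0,z1): return q[(np.hypot(q[:,0]-x,q[:,1]-y)<rad)&(q[:,2]>z0)&(q[:,2]<z1)]
def circ(q):
    c,rr=cv2.minEnclosingCircle(q[:,:2].astype(np.float32)*1000); print(len(q),'circle',np.round(c,1),round(rr,1),'z',np.median(q[:,2]).round(4))
E
python3 - <<'E'
from h import *
st,q,c=look('w1')
circ(near(q,.448,.013,.05,.065,.09)); circ(near(q,.444,-.156,.05,.055,.09)); circ(near(q,.633,.011,.07,.01,.02))
print(np.median(near(q,.5,.0,.05,-.01,.01)[:,2]))
go(.448,.013,.041,13)
E
```

```text
t 0.15 tcp [ 0.6746 -0.      0.2429] [-8.993e+01  1.000e-02  8.999e+01] w 0.0873
1498 circle [448.5  13.1] 18.9 z 0.0729
3620 circle [ 445.9 -156.4] 25.7 z 0.0631
1392 circle [633.9  12.7] 47.1 z 0.0149
0.0012069056037404824
t 0.2 at [ 0.6747 -0.      0.243 ] yaw -0.0 F [ 0.5 -0.   0.4] w 0.0874
need tx ty tz [0.013  0.2022 0.2265] turn -0.2269
```

View pics/w1.png

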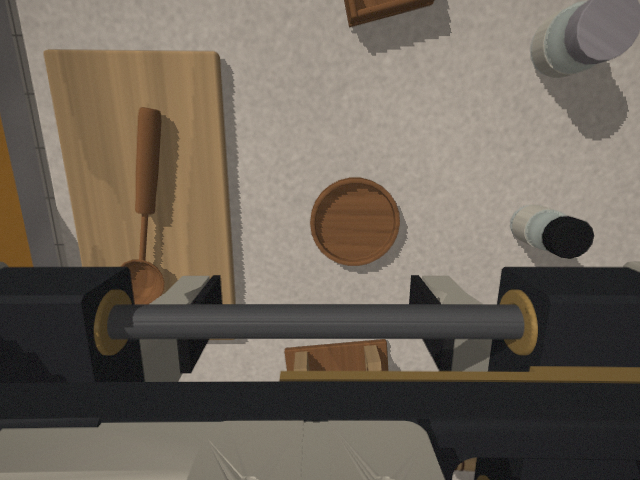

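The arm is unmoved because each row needs all five keys. The wrist camera agrees with the map: lid a at pixel (567,237), which is (448.5,13.1) mm.

>>> apply_moves(
  deltas=[
    {"tx": 0.002, "ty": 0.01, "tz": 0.03, "turn": -0.05, "gripper": 0.085},
    {"tx": 0.005, "ty": 0.03, "tz": 0.07, "turn": -0.1, "gripper": 0.085},
    {"tx": 0.008, "ty": 0.055, "tz": 0.11, "turn": -0.15, "gripper": 0.085},
    {"tx": 0.01, "ty": 0.08, "tz": 0.15, "turn": -0.2, "gripper": 0.085},
    {"tx": 0.012, "ty": 0.1, "tz": 0.19, "turn": -0.227, "gripper": 0.085},
  ],
  newtons=15,
)

```text
time_s: 0.7
tcp_pos: [0.4828, 0.0117, 0.1422]
eef_rot: [-89.9, -0.0, 103.1]
contact_force: [-0.2, 0.6, 0.6]
gripper_width: 0.085
```

```bash
python3 -c "
from h import *
go(.4485,.013,.041,13)"
```

```text
t 0.7 at [0.4828 0.0117 0.1422] yaw 13.09 F [-0.2  0.6  0.6] w 0.085
need tx ty tz [0.0091 0.1012 0.033 ] turn 0.0016
```

>>> apply_moves(
  deltas=[
    {"tx": 0.009, "ty": 0.01, "tz": 0.033, "turn": 0, "gripper": 0.085},
    {"tx": 0.009, "ty": 0.035, "tz": 0.033, "turn": 0, "gripper": 0.085},
    {"tx": 0.009, "ty": 0.06, "tz": 0.033, "turn": 0, "gripper": 0.085},
    {"tx": 0.009, "ty": 0.085, "tz": 0.033, "turn": 0, "gripper": 0.085},
    {"tx": 0.009, "ty": 0.1, "tz": 0.033, "turn": 0, "gripper": 0.085},
  ],
)

```text
time_s: 1.2
tcp_pos: [0.45, 0.0131, 0.0422]
eef_rot: [-89.9, 0.0, 103.0]
contact_force: [-0.6, 0.0, -0.6]
gripper_width: 0.0851
```

```bash
python3 -c "
from h import *
st,q,c=look('w2');go(.4485,.013,.041,13)"
```

```text
t 1.2 tcp [0.45   0.0131 0.0422] [-8.9930e+01  1.0000e-02  1.0301e+02] w 0.0851
t 1.25 at [0.4491 0.0127 0.0406] yaw 12.98 F [-0.2 -0.1 -1.6] w 0.0846
need tx ty tz [ 0.0004 -0.0004  0.0005] turn -0.0004
```

View pics/w2.png

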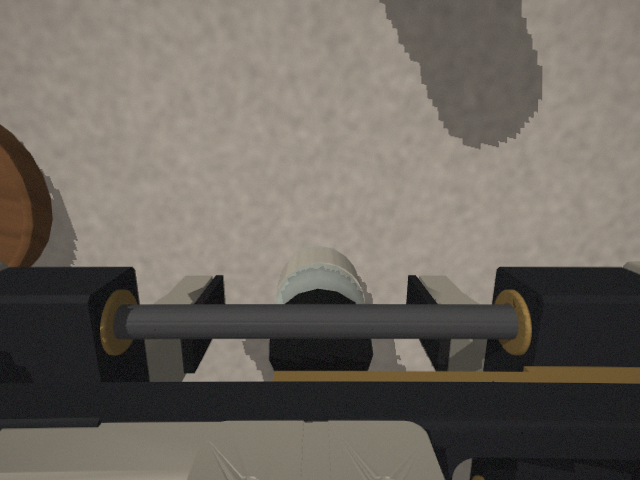

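The jar at pixel (322,320) sits centred between the pads at columns 222 and 408, so I'll close.

>>> apply_moves(
  deltas=[
    {"tx": 0, "ty": 0, "tz": 0, "turn": 0, "gripper": 0.06},
    {"tx": 0, "ty": 0, "tz": 0, "turn": 0, "gripper": 0.045},
    {"tx": 0, "ty": 0, "tz": 0, "turn": 0, "gripper": 0.035},
    {"tx": 0, "ty": 0, "tz": 0, "turn": 0, "gripper": 0.035},
    {"tx": 0, "ty": 0, "tz": 0, "turn": 0, "gripper": 0.035},
  ],
  newtons=15,
)

```text
time_s: 1.75
tcp_pos: [0.4512, 0.0135, 0.0442]
eef_rot: [-90.1, -0.0, 103.0]
contact_force: [-0.2, 0.2, 0.2]
gripper_width: 0.0508
```

>>> apply_moves(
  deltas=[
    {"tx": 0, "ty": 0, "tz": 0, "turn": 0, "gripper": 0.035},
    {"tx": 0, "ty": 0, "tz": 0, "turn": 0, "gripper": 0.035},
    {"tx": 0, "ty": -0.01, "tz": 0, "turn": 0, "gripper": 0.035},
    {"tx": 0, "ty": -0.03, "tz": 0, "turn": 0, "gripper": 0.035},
    {"tx": 0, "ty": -0.05, "tz": 0, "turn": 0, "gripper": 0.035},
  ],
)

```text
time_s: 2.25
tcp_pos: [0.4505, 0.0132, 0.0944]
eef_rot: [-89.9, 0.0, 103.0]
contact_force: [1.1, 0.8, -0.8]
gripper_width: 0.0393
```

```bash
python3 -c "
from h import *
go(.614,-.2195,.12,13)"
```

```text
t 2.25 at [0.4505 0.0132 0.0944] yaw 13.01 F [ 1.1  0.8 -0.8] w 0.0393
need tx ty tz [-0.2635 -0.0256 -0.1069] turn 0.0001
```

>>> apply_moves(
  deltas=[
    {"tx": -0.02, "ty": -0.01, "tz": -0.008, "turn": 0, "gripper": 0.035},
    {"tx": -0.055, "ty": -0.02, "tz": -0.022, "turn": 0, "gripper": 0.035},
    {"tx": -0.095, "ty": -0.026, "tz": -0.038, "turn": 0, "gripper": 0.035},
    {"tx": -0.135, "ty": -0.026, "tz": -0.055, "turn": 0, "gripper": 0.035},
    {"tx": -0.175, "ty": -0.026, "tz": -0.071, "turn": 0, "gripper": 0.035},
  ],
)

```text
time_s: 2.75
tcp_pos: [0.5605, -0.1427, 0.1207]
eef_rot: [-90.1, 0.0, 103.0]
contact_force: [0.3, 1.5, -1.3]
gripper_width: 0.0394
```

>>> apply_moves(
  deltas=[
    {"tx": -0.035, "ty": 0, "tz": -0.014, "turn": 0, "gripper": 0.035},
    {"tx": -0.065, "ty": 0, "tz": -0.026, "turn": 0, "gripper": 0.035},
    {"tx": -0.083, "ty": 0, "tz": -0.034, "turn": 0, "gripper": 0.035},
    {"tx": -0.088, "ty": 0, "tz": -0.036, "turn": 0, "gripper": 0.035},
    {"tx": -0.088, "ty": 0, "tz": -0.036, "turn": 0, "gripper": 0.035},
  ],
)

```text
time_s: 3.25
tcp_pos: [0.614, -0.2194, 0.1194]
eef_rot: [-90.0, -0.0, 102.9]
contact_force: [-0.7, 0.4, -0.9]
gripper_width: 0.0396
```

```bash
python3 -c "
from h import *
st,q,c=look('w3');go(.614,-.2195,.049,13)
for z0,z1 in [(.018,.035)]:
  s=near(q,.622,-.255,.12,z0,z1);print(len(s),[np.round(v,1) for v in cv2.minAreaRect(s[:,:2].astype(np.float32)*1000)])
"
```

```text
t 3.25 tcp [ 0.614  -0.2194  0.1194] [-8.9960e+01 -2.0000e-02  1.0294e+02] w 0.0396
t 3.3 at [ 0.6137 -0.2187  0.1195] yaw 12.97 F [-0.6 -0.1 -1.5] w 0.0395
need tx ty tz [-0.0009  0.0705 -0.0002] turn -0.0005
6685 [array([ 623.4, -258.2]), array([ 78.4, 144.3]), np.float64(13.7)]
```

View pics/w3.png

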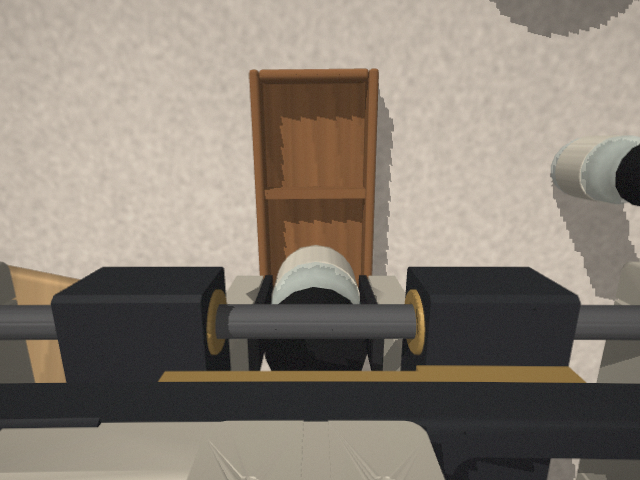

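The held jar is over the near bay, aligned with its side walls at columns 265 and 372. Lowering it.

>>> apply_moves(
  deltas=[
    {"tx": 0, "ty": 0.012, "tz": 0, "turn": 0, "gripper": 0.035},
    {"tx": 0, "ty": 0.03, "tz": 0, "turn": 0, "gripper": 0.035},
    {"tx": 0, "ty": 0.047, "tz": 0, "turn": 0, "gripper": 0.035},
    {"tx": 0, "ty": 0.059, "tz": 0, "turn": 0, "gripper": 0.035},
    {"tx": 0, "ty": 0.065, "tz": 0, "turn": 0, "gripper": 0.035},
  ],
)

```text
time_s: 3.8
tcp_pos: [0.6132, -0.218, 0.0531]
eef_rot: [-89.9, -0.0, 103.0]
contact_force: [-0.4, -0.1, -0.2]
gripper_width: 0.0397
```

>>> apply_moves(
  deltas=[
    {"tx": 0, "ty": 0.001, "tz": 0, "turn": 0, "gripper": 0.035},
    {"tx": 0, "ty": 0.002, "tz": 0, "turn": 0, "gripper": 0.035},
    {"tx": 0, "ty": 0.003, "tz": 0, "turn": 0, "gripper": 0.035},
    {"tx": 0, "ty": 0.004, "tz": 0, "turn": 0, "gripper": 0.035},
  ],
)

```text
time_s: 4.2
tcp_pos: [0.6146, -0.2189, 0.0512]
eef_rot: [-90.1, 0.0, 103.0]
contact_force: [-0.3, -0.5, -0.7]
gripper_width: 0.0394
```

>>> apply_moves(
  deltas=[
    {"tx": 0, "ty": 0.0005, "tz": 0, "turn": 0, "gripper": 0.035},
    {"tx": 0, "ty": 0.001, "tz": 0, "turn": 0, "gripper": 0.035},
  ],
)

```text
time_s: 4.4
tcp_pos: [0.6144, -0.2189, 0.0498]
eef_rot: [-90.0, 0.0, 103.0]
contact_force: [-0.6, 0.9, 3.4]
gripper_width: 0.0394
```

>>> apply_moves(
  deltas=[
    {"tx": 0, "ty": 0.0005, "tz": 0, "turn": 0, "gripper": 0.035},
    {"tx": 0, "ty": 0.001, "tz": 0, "turn": 0, "gripper": 0.035},
  ],
)

```text
time_s: 4.6
tcp_pos: [0.6144, -0.219, 0.0498]
eef_rot: [-90.0, 0.0, 103.0]
contact_force: [-4.3, 1.3, 10.2]
gripper_width: 0.0394
```

Contact felt at 3 N and then 10 N. I'll ease back and release.

>>> apply_moves(
  deltas=[
    {"tx": 0, "ty": -0.001, "tz": 0, "turn": 0, "gripper": 0.039},
    {"tx": 0, "ty": -0.001, "tz": 0, "turn": 0, "gripper": 0.042},
    {"tx": 0, "ty": -0.001, "tz": 0, "turn": 0, "gripper": 0.046},
    {"tx": 0, "ty": -0.001, "tz": 0, "turn": 0, "gripper": 0.052},
    {"tx": 0, "ty": -0.001, "tz": 0, "turn": 0, "gripper": 0.06},
  ],
)

```text
time_s: 5.1
tcp_pos: [0.6142, -0.2189, 0.0494]
eef_rot: [-90.0, -0.0, 103.0]
contact_force: [-0.4, -0.2, -0.8]
gripper_width: 0.055
```

>>> apply_moves(
  deltas=[
    {"tx": 0, "ty": -0.005, "tz": 0, "turn": 0, "gripper": 0.065},
    {"tx": 0, "ty": -0.025, "tz": 0, "turn": 0, "gripper": 0.075},
    {"tx": 0, "ty": -0.055, "tz": 0, "turn": 0, "gripper": 0.085},
    {"tx": 0, "ty": -0.085, "tz": 0, "turn": 0, "gripper": 0.085},
  ],
)

```text
time_s: 5.5
tcp_pos: [0.614, -0.2189, 0.1355]
eef_rot: [-89.9, -0.0, 103.0]
contact_force: [0.5, -0.1, -0.2]
gripper_width: 0.0823
```

```bash
python3 -c "
from h import *
go(.4475,-.3095,.12,13)"
```

```text
t 5.5 at [ 0.614  -0.2189  0.1355] yaw 13.01 F [ 0.5 -0.1 -0.2] w 0.0823
need tx ty tz [-0.0508  0.0156  0.1826] turn 0.0002
```

>>> apply_moves(
  deltas=[
    {"tx": -0.008, "ty": 0, "tz": 0.03, "turn": 0, "gripper": 0.085},
    {"tx": -0.02, "ty": 0, "tz": 0.075, "turn": 0, "gripper": 0.085},
    {"tx": -0.033, "ty": 0, "tz": 0.12, "turn": 0, "gripper": 0.085},
    {"tx": -0.044, "ty": 0, "tz": 0.16, "turn": 0, "gripper": 0.085},
    {"tx": -0.05, "ty": 0.005, "tz": 0.182, "turn": 0, "gripper": 0.085},
  ],
)

```text
time_s: 6.0
tcp_pos: [0.4459, -0.3096, 0.1306]
eef_rot: [-90.1, 0.0, 102.9]
contact_force: [0.3, -0.6, 0.7]
gripper_width: 0.0849
```

```bash
python3 -c "
from h import *
st,q,c=look('w4');circ(near(q,.4475,-.3095,.045,.062,.09))
go(.4475,-.3095,.044,13)
p,d=capture('side'); save('s4.png',p)"
```

```text
t 6.0 tcp [ 0.4459 -0.3096  0.1306] [-9.0060e+01  3.0000e-02  1.0294e+02] w 0.0849
3084 circle [ 448.4 -311.4] 18.3 z 0.0732
t 6.05 at [ 0.4435 -0.3098  0.1293] yaw 12.87 F [-2.7  0.2 -2.1] w 0.0848
need tx ty tz [-0.0007  0.0853 -0.004 ] turn -0.0023
```

View pics/w4.png

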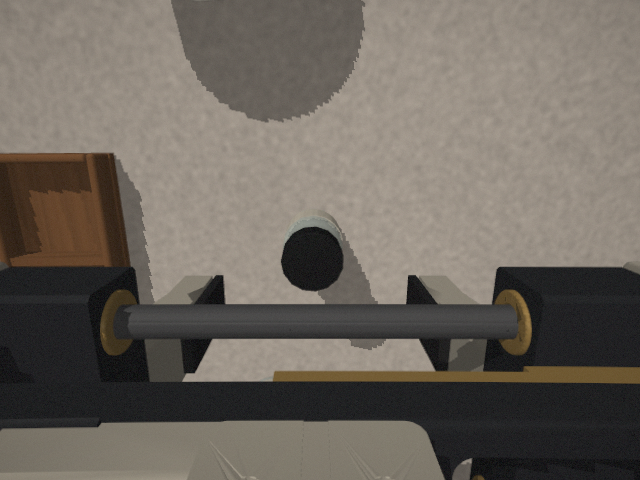

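View pics/s4.png

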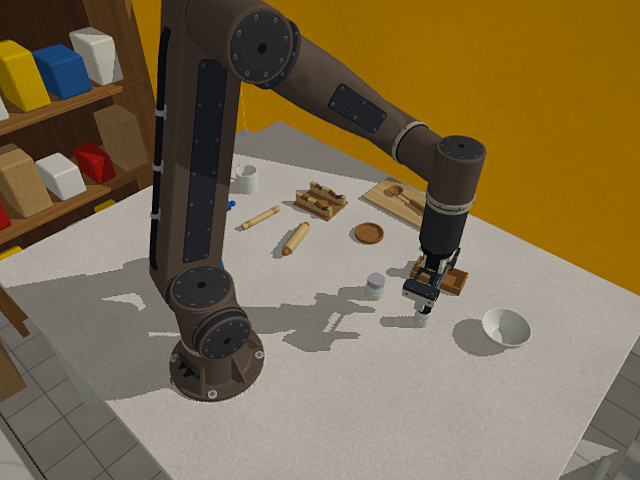

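Jar b (lid at pixel 312,258) is centred between the jaws. The commanded pose is right and the measured overshoot is still settling. Descending.

>>> apply_moves(
  deltas=[
    {"tx": -0.001, "ty": 0.015, "tz": 0, "turn": 0, "gripper": 0.085},
    {"tx": -0.002, "ty": 0.04, "tz": 0, "turn": 0, "gripper": 0.085},
    {"tx": -0.002, "ty": 0.065, "tz": 0, "turn": 0, "gripper": 0.085},
    {"tx": -0.002, "ty": 0.08, "tz": 0, "turn": 0, "gripper": 0.075},
    {"tx": -0.002, "ty": 0.086, "tz": 0, "turn": 0, "gripper": 0.065},
  ],
)

```text
time_s: 6.6
tcp_pos: [0.4486, -0.31, 0.0419]
eef_rot: [-89.9, -0.1, 103.0]
contact_force: [-0.2, -0.1, -0.9]
gripper_width: 0.0741
```

>>> apply_moves(
  deltas=[
    {"tx": 0, "ty": 0, "tz": 0, "turn": 0, "gripper": 0.052},
    {"tx": 0, "ty": 0, "tz": 0, "turn": 0, "gripper": 0.044},
    {"tx": 0, "ty": 0, "tz": 0, "turn": 0, "gripper": 0.035},
    {"tx": 0, "ty": 0, "tz": 0, "turn": 0, "gripper": 0.035},
    {"tx": 0, "ty": 0, "tz": 0, "turn": 0, "gripper": 0.035},
  ],
)

```text
time_s: 7.1
tcp_pos: [0.449, -0.3106, 0.0443]
eef_rot: [-90.1, 0.0, 103.0]
contact_force: [-0.2, 1.3, 2.8]
gripper_width: 0.0395
```

```bash
python3 -c "
from h import *
go(.6305,-.2895,.12,13)"
```

```text
t 7.1 at [ 0.449  -0.3106  0.0443] yaw 13.01 F [-0.2  1.3  2.8] w 0.0395
need tx ty tz [-0.0203 -0.0755 -0.1817] turn 0.0003
```

>>> apply_moves(
  deltas=[
    {"tx": 0, "ty": -0.01, "tz": 0, "turn": 0, "gripper": 0.035},
    {"tx": 0, "ty": -0.03, "tz": 0, "turn": 0, "gripper": 0.035},
    {"tx": 0, "ty": -0.055, "tz": -0.01, "turn": 0, "gripper": 0.035},
    {"tx": -0.005, "ty": -0.07, "tz": -0.03, "turn": 0, "gripper": 0.035},
    {"tx": -0.009, "ty": -0.076, "tz": -0.06, "turn": 0, "gripper": 0.035},
  ],
)

```text
time_s: 7.6
tcp_pos: [0.5097, -0.3062, 0.1227]
eef_rot: [-90.2, 0.1, 103.0]
contact_force: [0.8, -0.4, -0.7]
gripper_width: 0.0394
```

>>> apply_moves(
  deltas=[
    {"tx": -0.003, "ty": 0, "tz": -0.035, "turn": 0, "gripper": 0.035},
    {"tx": -0.007, "ty": 0, "tz": -0.07, "turn": 0, "gripper": 0.035},
    {"tx": -0.01, "ty": 0, "tz": -0.1, "turn": 0, "gripper": 0.035},
    {"tx": -0.011, "ty": 0, "tz": -0.116, "turn": 0, "gripper": 0.035},
    {"tx": -0.011, "ty": 0, "tz": -0.122, "turn": 0, "gripper": 0.035},
  ],
)

```text
time_s: 8.1
tcp_pos: [0.6317, -0.2886, 0.1195]
eef_rot: [-90.0, -0.0, 103.0]
contact_force: [-0.9, 0.1, -1.7]
gripper_width: 0.0393
```

>>> apply_moves(
  deltas=[
    {"tx": 0, "ty": 0, "tz": 0, "turn": 0, "gripper": 0.035},
    {"tx": 0, "ty": 0, "tz": 0, "turn": 0, "gripper": 0.035},
  ],
)

```text
time_s: 8.3
tcp_pos: [0.6295, -0.289, 0.1197]
eef_rot: [-90.0, -0.0, 103.0]
contact_force: [-0.2, 0.6, -1.9]
gripper_width: 0.0394
```

```bash
python3 -c "
from h import *
st,q,c=look('w5');go(.6305,-.2895,.05,13)
"
```

```text
t 8.3 tcp [ 0.6295 -0.289   0.1197] [-8.9970e+01 -2.0000e-02  1.0299e+02] w 0.0394
t 8.35 at [ 0.6294 -0.2891  0.1198] yaw 12.98 F [-0.7 -0.2 -0.1] w 0.0393
need tx ty tz [-0.0006  0.0698 -0.001 ] turn -0.0003
```

View pics/w5.png

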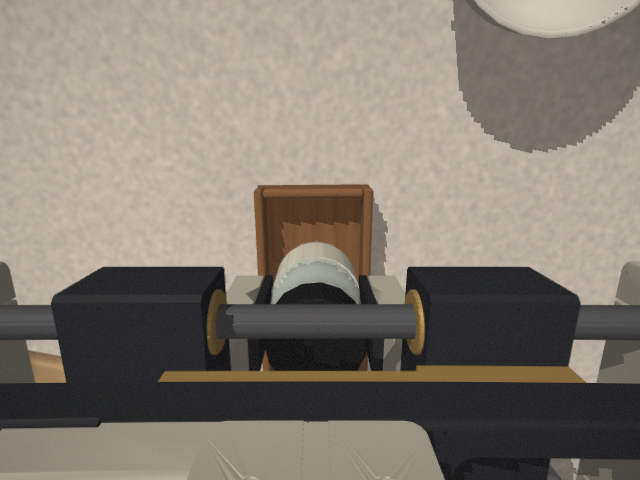

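Jar b is centred over the far bay, whose end wall is at row 190. Lowering to a commanded z of about .050.

>>> apply_moves(
  deltas=[
    {"tx": 0, "ty": 0.012, "tz": 0, "turn": 0, "gripper": 0.035},
    {"tx": 0, "ty": 0.03, "tz": 0, "turn": 0, "gripper": 0.035},
    {"tx": 0, "ty": 0.047, "tz": 0, "turn": 0, "gripper": 0.035},
    {"tx": 0, "ty": 0.059, "tz": 0, "turn": 0, "gripper": 0.035},
    {"tx": 0, "ty": 0.065, "tz": 0, "turn": 0, "gripper": 0.035},
  ],
)

```text
time_s: 8.85
tcp_pos: [0.6293, -0.2889, 0.0528]
eef_rot: [-89.9, -0.1, 103.0]
contact_force: [-0.4, 0.7, -1.2]
gripper_width: 0.0394
```

>>> apply_moves(
  deltas=[
    {"tx": 0, "ty": 0.001, "tz": 0, "turn": 0, "gripper": 0.035},
    {"tx": 0, "ty": 0.002, "tz": 0, "turn": 0, "gripper": 0.035},
    {"tx": 0, "ty": 0.003, "tz": 0, "turn": 0, "gripper": 0.035},
    {"tx": 0, "ty": 0.004, "tz": 0, "turn": 0, "gripper": 0.035},
    {"tx": 0, "ty": 0.005, "tz": 0, "turn": 0, "gripper": 0.035},
  ],
)

```text
time_s: 9.35
tcp_pos: [0.6308, -0.2891, 0.0503]
eef_rot: [-90.0, 0.0, 103.0]
contact_force: [-2.2, 1.8, 9.4]
gripper_width: 0.0389
```

>>> apply_moves(
  deltas=[
    {"tx": 0, "ty": -0.001, "tz": 0, "turn": 0, "gripper": 0.039},
    {"tx": 0, "ty": -0.001, "tz": 0, "turn": 0, "gripper": 0.042},
    {"tx": 0, "ty": -0.001, "tz": 0, "turn": 0, "gripper": 0.046},
    {"tx": 0, "ty": -0.001, "tz": 0, "turn": 0, "gripper": 0.052},
    {"tx": 0, "ty": -0.001, "tz": 0, "turn": 0, "gripper": 0.06},
  ],
)

```text
time_s: 9.85
tcp_pos: [0.6305, -0.289, 0.0506]
eef_rot: [-90.0, 0.0, 103.0]
contact_force: [-0.8, -0.4, 0.3]
gripper_width: 0.0551
```

>>> apply_moves(
  deltas=[
    {"tx": 0, "ty": -0.005, "tz": 0, "turn": 0, "gripper": 0.065},
    {"tx": 0, "ty": -0.025, "tz": 0, "turn": 0, "gripper": 0.075},
    {"tx": 0, "ty": -0.055, "tz": 0, "turn": 0, "gripper": 0.085},
    {"tx": 0, "ty": -0.085, "tz": 0, "turn": 0, "gripper": 0.085},
    {"tx": 0, "ty": -0.085, "tz": 0, "turn": 0, "gripper": 0.085},
  ],
)

```text
time_s: 10.35
tcp_pos: [0.6331, -0.2899, 0.1413]
eef_rot: [-90.4, 0.2, 103.1]
contact_force: [0.0, -0.1, 0.3]
gripper_width: 0.0841
```

```bash
python3 -c "
from h import *
go(.445,-.156,.12,13)"
```

```text
t 10.35 at [ 0.6331 -0.2899  0.1413] yaw 13.06 F [ 0.  -0.1  0.3] w 0.0841
need tx ty tz [0.1731 0.0195 0.1531] turn 0.001
```

>>> apply_moves(
  deltas=[
    {"tx": 0.02, "ty": 0, "tz": 0.018, "turn": 0, "gripper": 0.085},
    {"tx": 0.05, "ty": 0, "tz": 0.044, "turn": 0, "gripper": 0.085},
    {"tx": 0.085, "ty": 0, "tz": 0.075, "turn": 0, "gripper": 0.085},
    {"tx": 0.12, "ty": 0, "tz": 0.105, "turn": 0, "gripper": 0.085},
    {"tx": 0.15, "ty": 0, "tz": 0.132, "turn": 0, "gripper": 0.085},
  ],
)

```text
time_s: 10.85
tcp_pos: [0.4662, -0.1717, 0.1355]
eef_rot: [-90.0, -0.0, 103.0]
contact_force: [-0.2, 1.3, 0.6]
gripper_width: 0.0847
```

>>> apply_moves(
  deltas=[
    {"tx": 0.017, "ty": 0.005, "tz": 0.015, "turn": 0, "gripper": 0.085},
    {"tx": 0.021, "ty": 0.02, "tz": 0.018, "turn": 0, "gripper": 0.085},
    {"tx": 0.021, "ty": 0.02, "tz": 0.018, "turn": 0, "gripper": 0.085},
    {"tx": 0.021, "ty": 0.02, "tz": 0.018, "turn": 0, "gripper": 0.085},
  ],
)

```text
time_s: 11.25
tcp_pos: [0.4463, -0.1562, 0.116]
eef_rot: [-90.0, 0.0, 103.0]
contact_force: [0.2, 0.5, 0.6]
gripper_width: 0.0854
```

```bash
python3 -c "
from h import *
st,q,c=look('w6');circ(near(q,.445,-.156,.05,.055,.09))
go(.445,-.156,.037,13)
p,d=capture('side'); save('s6.png',p[190:350,250:570])"
```

```text
t 11.25 tcp [ 0.4463 -0.1562  0.116 ] [-9.0010e+01  2.0000e-02  1.0304e+02] w 0.0854
5548 circle [ 445.2 -155.8] 25.0 z 0.0633
t 11.3 at [ 0.4467 -0.1564  0.1161] yaw 13.02 F [ 0.8  0.  -0.1] w 0.0849
need tx ty tz [0.0008 0.0791 0.0016] turn 0.0004
```

View pics/w6.png

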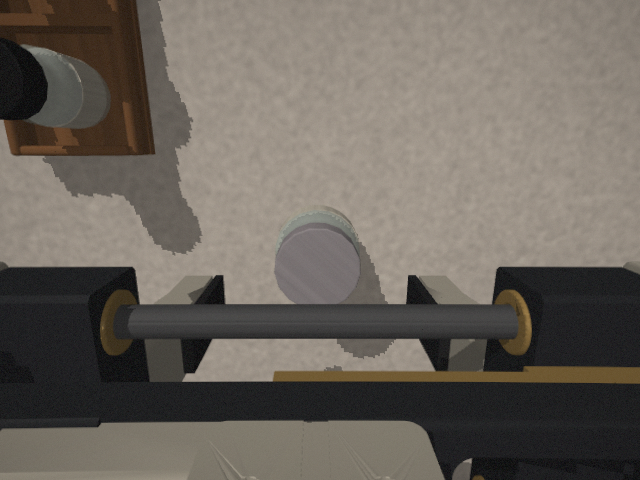

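View pics/s6.png

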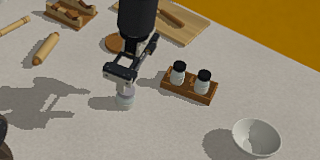

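Both spice jars stand upright in their bays, at crop pixels (178,72) and (203,82). The jam jar lid at (317,263) is centred between the pads. Descending 79 mm and closing.

>>> apply_moves(
  deltas=[
    {"tx": 0, "ty": 0.015, "tz": 0.001, "turn": 0, "gripper": 0.085},
    {"tx": 0, "ty": 0.04, "tz": 0.001, "turn": 0, "gripper": 0.085},
    {"tx": 0, "ty": 0.062, "tz": 0.001, "turn": 0, "gripper": 0.085},
    {"tx": 0, "ty": 0.075, "tz": 0.001, "turn": 0, "gripper": 0.085},
    {"tx": 0, "ty": 0.079, "tz": 0.001, "turn": 0, "gripper": 0.075},
  ],
)

```text
time_s: 11.85
tcp_pos: [0.4446, -0.1568, 0.0353]
eef_rot: [-89.9, -0.0, 103.0]
contact_force: [0.3, -0.3, -0.5]
gripper_width: 0.0811
```

>>> apply_moves(
  deltas=[
    {"tx": 0, "ty": 0, "tz": 0, "turn": 0, "gripper": 0.066},
    {"tx": 0, "ty": 0, "tz": 0, "turn": 0, "gripper": 0.058},
    {"tx": 0, "ty": 0, "tz": 0, "turn": 0, "gripper": 0.05},
    {"tx": 0, "ty": 0, "tz": 0, "turn": 0, "gripper": 0.05},
    {"tx": 0, "ty": 0, "tz": 0, "turn": 0, "gripper": 0.05},
  ],
  newtons=20,
)

```text
time_s: 12.35
tcp_pos: [0.4455, -0.1564, 0.0373]
eef_rot: [-90.1, 0.0, 103.0]
contact_force: [0.3, -0.6, 4.8]
gripper_width: 0.0548
```

>>> apply_moves(
  deltas=[
    {"tx": 0, "ty": 0, "tz": 0, "turn": 0, "gripper": 0.05},
    {"tx": 0, "ty": -0.01, "tz": 0, "turn": 0, "gripper": 0.05},
    {"tx": 0, "ty": -0.03, "tz": 0, "turn": 0, "gripper": 0.05},
    {"tx": 0, "ty": -0.055, "tz": 0, "turn": 0, "gripper": 0.05},
    {"tx": 0, "ty": -0.063, "tz": 0, "turn": 0, "gripper": 0.05},
  ],
)

```text
time_s: 12.85
tcp_pos: [0.4459, -0.1563, 0.102]
eef_rot: [-90.2, 0.0, 103.0]
contact_force: [1.2, 1.4, -1.9]
gripper_width: 0.0554
```

```bash
python3 -c "
from h import *
go(.6335,.012,.1,13)"
```

```text
t 12.85 at [ 0.4459 -0.1563  0.102 ] yaw 13.03 F [ 1.2  1.4 -1.9] w 0.0554
need tx ty tz [ 0.1217  0.0026 -0.2207] turn 0.0005
```

>>> apply_moves(
  deltas=[
    {"tx": 0.011, "ty": 0, "tz": -0.02, "turn": 0, "gripper": 0.05},
    {"tx": 0.029, "ty": 0, "tz": -0.053, "turn": 0, "gripper": 0.05},
    {"tx": 0.051, "ty": 0, "tz": -0.092, "turn": 0, "gripper": 0.05},
    {"tx": 0.073, "ty": 0, "tz": -0.132, "turn": 0, "gripper": 0.05},
    {"tx": 0.092, "ty": 0, "tz": -0.167, "turn": 0, "gripper": 0.05},
  ],
)

```text
time_s: 13.35
tcp_pos: [0.5879, -0.0276, 0.0993]
eef_rot: [-90.0, -0.0, 103.0]
contact_force: [0.1, -0.8, -1.8]
gripper_width: 0.0552
```

>>> apply_moves(
  deltas=[
    {"tx": 0.016, "ty": 0, "tz": -0.03, "turn": 0, "gripper": 0.05},
    {"tx": 0.026, "ty": 0, "tz": -0.047, "turn": 0, "gripper": 0.05},
    {"tx": 0.03, "ty": 0, "tz": -0.054, "turn": 0, "gripper": 0.05},
    {"tx": 0.03, "ty": 0, "tz": -0.054, "turn": 0, "gripper": 0.05},
    {"tx": 0.03, "ty": 0, "tz": -0.054, "turn": 0, "gripper": 0.05},
  ],
)

```text
time_s: 13.85
tcp_pos: [0.6316, 0.0117, 0.0991]
eef_rot: [-89.9, -0.0, 103.0]
contact_force: [0.5, 0.4, -1.7]
gripper_width: 0.0553
```

```bash
python3 -c "
from h import *
st,q,c=look('w7');go(.6335,.012,.042,13)
circ(near(q,.633,.012,.06,.009,.02))"
```

```text
t 13.85 tcp [0.6316 0.0117 0.0991] [-8.9920e+01 -1.0000e-02  1.0298e+02] w 0.0553
t 13.9 at [0.6316 0.0115 0.0994] yaw 12.97 F [-0.9 -0.1 -1.6] w 0.0555
need tx ty tz [ 0.0001  0.0574 -0.002 ] turn -0.0006
2219 circle [633.5  12.1] 46.8 z 0.015
```

View pics/w7.png

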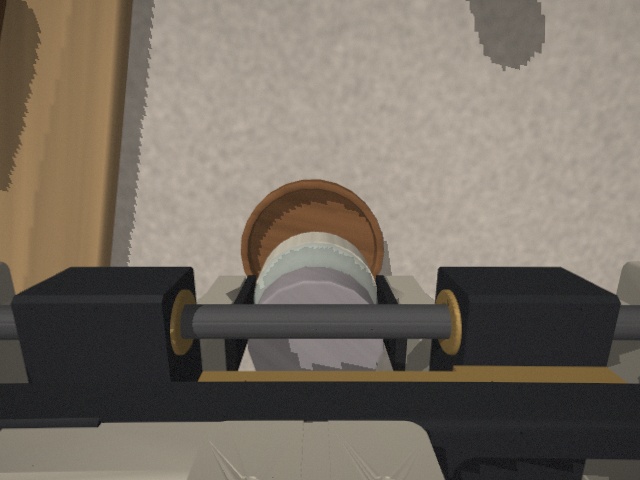

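The jam jar is over the coaster, whose rim is centred at column 313 in line with the jar at 315. The coaster fit is (633.5,12.1). Lowering it.

>>> apply_moves(
  deltas=[
    {"tx": 0, "ty": 0.01, "tz": -0.002, "turn": 0, "gripper": 0.05},
    {"tx": 0, "ty": 0.025, "tz": -0.002, "turn": 0, "gripper": 0.05},
    {"tx": 0, "ty": 0.04, "tz": -0.002, "turn": 0, "gripper": 0.05},
    {"tx": 0, "ty": 0.049, "tz": -0.002, "turn": 0, "gripper": 0.05},
    {"tx": 0, "ty": 0.053, "tz": -0.002, "turn": 0, "gripper": 0.05},
  ],
)

```text
time_s: 14.4
tcp_pos: [0.6338, 0.0121, 0.0453]
eef_rot: [-89.9, 0.0, 103.0]
contact_force: [-0.2, -0.8, -1.5]
gripper_width: 0.0557
```

>>> apply_moves(
  deltas=[
    {"tx": 0, "ty": 0.001, "tz": 0, "turn": 0, "gripper": 0.05},
    {"tx": 0, "ty": 0.002, "tz": 0, "turn": 0, "gripper": 0.05},
    {"tx": 0, "ty": 0.003, "tz": 0, "turn": 0, "gripper": 0.05},
    {"tx": 0, "ty": 0.004, "tz": 0, "turn": 0, "gripper": 0.05},
    {"tx": 0, "ty": 0.004, "tz": 0, "turn": 0, "gripper": 0.05},
  ],
)

```text
time_s: 14.9
tcp_pos: [0.6347, 0.0127, 0.0428]
eef_rot: [-90.0, -0.0, 103.0]
contact_force: [-0.2, -0.7, -2.9]
gripper_width: 0.0553
```

>>> apply_moves(
  deltas=[
    {"tx": 0, "ty": 0.0005, "tz": 0, "turn": 0, "gripper": 0.05},
    {"tx": 0, "ty": 0.001, "tz": 0, "turn": 0, "gripper": 0.05},
    {"tx": 0, "ty": 0.001, "tz": 0, "turn": 0, "gripper": 0.05},
  ],
)

```text
time_s: 15.2
tcp_pos: [0.6348, 0.0127, 0.0424]
eef_rot: [-90.0, 0.0, 103.0]
contact_force: [-2.6, -0.4, 4.1]
gripper_width: 0.0554
```

>>> apply_moves(
  deltas=[
    {"tx": 0, "ty": 0.0005, "tz": 0, "turn": 0, "gripper": 0.05},
    {"tx": 0, "ty": 0.001, "tz": 0, "turn": 0, "gripper": 0.05},
  ],
)

```text
time_s: 15.4
tcp_pos: [0.6349, 0.0127, 0.0423]
eef_rot: [-90.0, 0.0, 103.0]
contact_force: [-6.7, 1.6, 15.7]
gripper_width: 0.0551
```

>>> apply_moves(
  deltas=[
    {"tx": 0, "ty": -0.001, "tz": 0, "turn": 0, "gripper": 0.054},
    {"tx": 0, "ty": -0.001, "tz": 0, "turn": 0, "gripper": 0.058},
    {"tx": 0, "ty": -0.001, "tz": 0, "turn": 0, "gripper": 0.062},
    {"tx": 0, "ty": -0.001, "tz": 0, "turn": 0, "gripper": 0.068},
    {"tx": 0, "ty": -0.001, "tz": 0, "turn": 0, "gripper": 0.076},
  ],
)

```text
time_s: 15.9
tcp_pos: [0.6347, 0.0127, 0.0414]
eef_rot: [-90.0, 0.0, 103.0]
contact_force: [0.1, -0.1, -0.4]
gripper_width: 0.0715
```

>>> apply_moves(
  deltas=[
    {"tx": 0, "ty": -0.005, "tz": 0, "turn": 0, "gripper": 0.08},
    {"tx": 0, "ty": -0.03, "tz": 0, "turn": 0, "gripper": 0.085},
    {"tx": 0, "ty": -0.065, "tz": 0, "turn": 0, "gripper": 0.085},
    {"tx": 0, "ty": -0.105, "tz": 0, "turn": 0, "gripper": 0.085},
    {"tx": 0, "ty": -0.14, "tz": 0, "turn": 0, "gripper": 0.085},
  ],
)

```text
time_s: 16.4
tcp_pos: [0.6348, 0.0126, 0.1839]
eef_rot: [-90.1, 0.0, 103.0]
contact_force: [1.1, -0.5, -0.2]
gripper_width: 0.0851
```

```bash
python3 -c "
from h import *
go(.4465,.1595,.16,-73); print(r.get_state()['joints'].round(1))
st,q,c=look('w8')
p,d=capture('scene');save('c8.png',p);np.savez('pics/c8.npz',p=p,d=d)
p,d=capture('side');save('s8.png',p);np.savez('pics/s8.npz',p=p,d=d)"
```

```text
t 16.4 at [0.6348 0.0126 0.1839] yaw 13.01 F [ 1.1 -0.5 -0.2] w 0.0851
need tx ty tz [0.1855 0.0237 0.1504] turn 1.5012
[ 18.7  19.2  -9.4   0.  -61.3  -5.7]
t 16.4 tcp [0.6348 0.0126 0.1839] [-9.0050e+01  1.0000e-02  1.0301e+02] w 0.0851
```

View pics/c8.png

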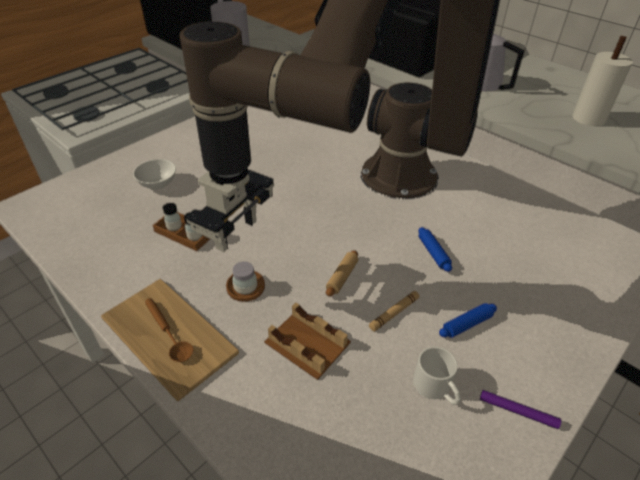

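View pics/s8.png

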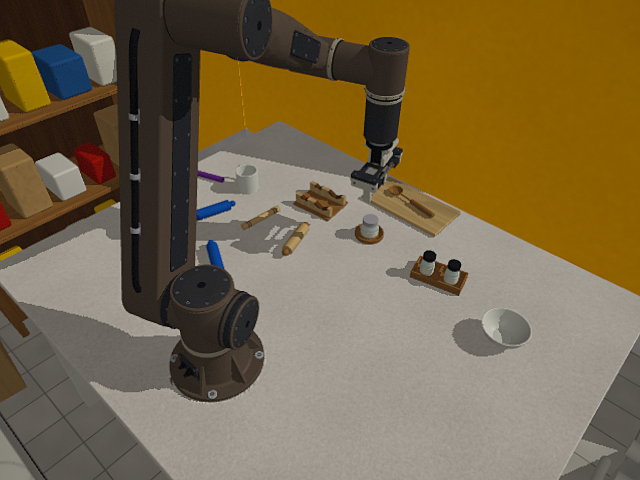

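All three jars are placed and upright. The jam jar is at (244,277) in the scene view, inside the coaster. Next I'll go over the rolling pin while turning the wrist.

>>> apply_moves(
  deltas=[
    {"tx": 0.02, "ty": 0, "tz": 0.016, "turn": 0.1, "gripper": 0.085},
    {"tx": 0.055, "ty": 0, "tz": 0.045, "turn": 0.24, "gripper": 0.085},
    {"tx": 0.095, "ty": 0, "tz": 0.077, "turn": 0.38, "gripper": 0.085},
    {"tx": 0.13, "ty": 0, "tz": 0.106, "turn": 0.52, "gripper": 0.085},
    {"tx": 0.16, "ty": 0, "tz": 0.13, "turn": 0.66, "gripper": 0.085},
  ],
)

```text
time_s: 17.05
tcp_pos: [0.4718, 0.1383, 0.1807]
eef_rot: [-89.9, 0.1, 65.4]
contact_force: [0.9, 1.3, 0.2]
gripper_width: 0.0847
```

```bash
python3 -c "
from h import *
go(.4465,.1595,.18,-73); print(r.get_state()['joints'].round(1))"
```

```text
t 17.05 at [0.4718 0.1383 0.1807] yaw -24.61 F [0.9 1.3 0.2] w 0.0847
need tx ty tz [0.0088 0.0007 0.0318] turn 0.8446
[ 39.3   6.3 -27.1  -0.  -56.7 -63.9]
```

>>> apply_moves(
  deltas=[
    {"tx": 0.003, "ty": 0, "tz": 0.012, "turn": 0.14, "gripper": 0.085},
    {"tx": 0.006, "ty": 0, "tz": 0.022, "turn": 0.28, "gripper": 0.085},
    {"tx": 0.008, "ty": 0, "tz": 0.029, "turn": 0.42, "gripper": 0.085},
    {"tx": 0.009, "ty": 0, "tz": 0.032, "turn": 0.56, "gripper": 0.085},
    {"tx": 0.009, "ty": 0, "tz": 0.032, "turn": 0.7, "gripper": 0.085},
  ],
)

```text
time_s: 17.55
tcp_pos: [0.4477, 0.1592, 0.1809]
eef_rot: [-90.0, 0.1, 25.3]
contact_force: [0.3, -0.4, -0.8]
gripper_width: 0.0846
```

>>> apply_moves(
  deltas=[
    {"tx": 0, "ty": 0, "tz": 0, "turn": 0.1, "gripper": 0.085},
    {"tx": 0, "ty": 0, "tz": 0, "turn": 0.14, "gripper": 0.085},
    {"tx": 0, "ty": 0, "tz": 0, "turn": 0.14, "gripper": 0.085},
  ],
)

```text
time_s: 17.85
tcp_pos: [0.4481, 0.1589, 0.1809]
eef_rot: [-90.0, 0.1, 17.6]
contact_force: [-0.4, 0.7, 0.3]
gripper_width: 0.0851
```

```bash
cat >> h.py <<'E'
def rod(q,x,y,rad,z0,z1):
    s=near(q,x,y,rad,z0,z1); rc=cv2.minAreaRect(s[:,:2].astype(np.float32)*1000)
    m=s[:,:2].mean(0); w,v=np.linalg.eigh(np.cov((s[:,:2]-m).T)); a=v[:,1]*np.sign(v[0,1])
    print(len(s),'rect',[np.round(k,1) for k in rc],'mean',np.round(m*1000,1),'pca yaw',np.degrees(np.arctan2(a[1],a[0])).round(2),'zmax',np.percentile(s[:,2],98).round(4))
E
python3 -c "
from h import *
st,q,c=look('w9');go(.4465,.1595,.02,-73)
rod(q,.4465,.1595,.1,.009,.05)"
```

```text
t 17.85 tcp [0.4481 0.1589 0.1809] [-9.002e+01  8.000e-02  1.756e+01] w 0.0851
t 17.9 at [0.4481 0.159  0.181 ] yaw -72.35 F [-0.2 -0.1 -0.3] w 0.0854
need tx ty tz [-0.0012  0.161   0.001 ] turn 0.0114
6799 rect [array([442.2, 158.1]), array([152.8,  35.8]), np.float64(17.2)] mean [439.2 157.1] pca yaw 17.2 zmax 0.038
```

View pics/w9.png

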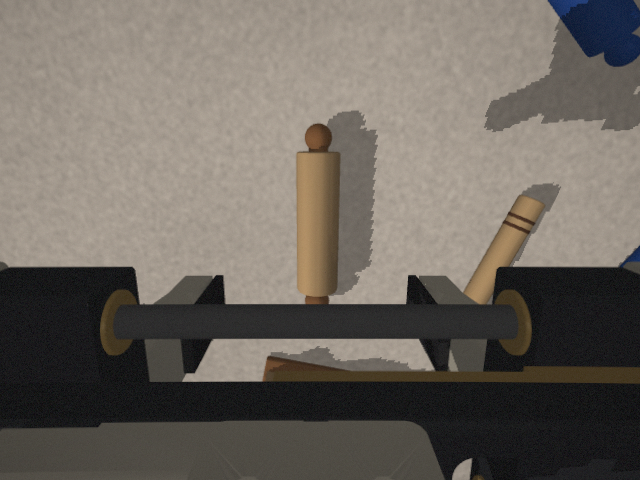

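The pin at (317,215) is aligned with the tool and lies midway between the pads. The fit gives a centre of about (447.5,159.8) and yaw 17.2°. Descending.

>>> apply_moves(
  deltas=[
    {"tx": 0, "ty": 0.02, "tz": 0, "turn": 0.006, "gripper": 0.085},
    {"tx": 0, "ty": 0.055, "tz": 0, "turn": 0.006, "gripper": 0.085},
    {"tx": 0, "ty": 0.09, "tz": 0, "turn": 0.006, "gripper": 0.085},
    {"tx": 0, "ty": 0.12, "tz": 0, "turn": 0.006, "gripper": 0.075},
    {"tx": 0, "ty": 0.14, "tz": 0, "turn": 0.006, "gripper": 0.07},
  ],
)

```text
time_s: 18.4
tcp_pos: [0.4476, 0.1584, 0.0394]
eef_rot: [-90.1, 0.1, 17.3]
contact_force: [-0.6, 0.2, -1.2]
gripper_width: 0.074
```

>>> apply_moves(
  deltas=[
    {"tx": 0, "ty": 0.01, "tz": 0, "turn": 0, "gripper": 0.065},
    {"tx": 0, "ty": 0.016, "tz": 0, "turn": 0, "gripper": 0.06},
    {"tx": 0, "ty": 0.019, "tz": 0, "turn": 0, "gripper": 0.055},
    {"tx": 0, "ty": 0.019, "tz": 0, "turn": 0, "gripper": 0.05},
  ],
)

```text
time_s: 18.8
tcp_pos: [0.4489, 0.1595, 0.023]
eef_rot: [-90.0, -0.0, 17.3]
contact_force: [0.2, 0.1, 0.9]
gripper_width: 0.0526
```

```bash
python3 -c "
from h import *
st,q,c=look('w10');go(.4475,.1598,.022,-72.8)"
```

```text
t 18.8 tcp [0.4489 0.1595 0.023 ] [-8.999e+01 -4.000e-02  1.727e+01] w 0.0526
t 18.85 at [0.449  0.1596 0.0232] yaw -72.73 F [-0.1  0.4  0.7] w 0.0511
need tx ty tz [-0.0013  0.0012  0.0006] turn 0.0011
```

View pics/w10.png

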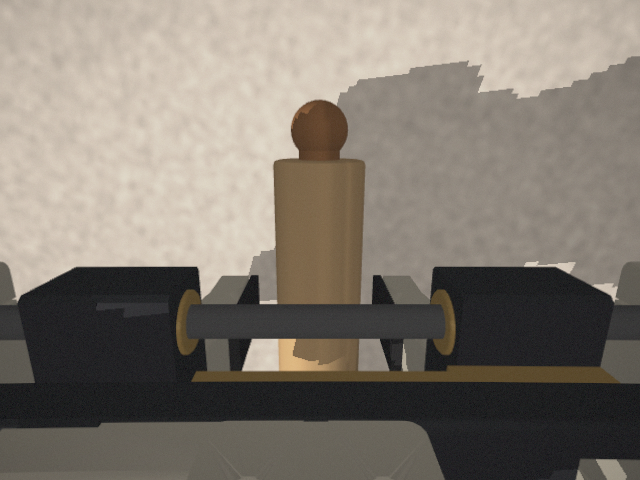

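The pin is between the pads, which sit at columns 258 and 374 with the pin at 319. Closing.

>>> apply_moves(
  deltas=[
    {"tx": -0.001, "ty": 0.001, "tz": 0, "turn": 0, "gripper": 0.044},
    {"tx": -0.001, "ty": 0.001, "tz": 0, "turn": 0, "gripper": 0.04},
    {"tx": -0.001, "ty": 0.001, "tz": 0, "turn": 0, "gripper": 0.036},
    {"tx": -0.001, "ty": 0.001, "tz": 0, "turn": 0, "gripper": 0.03},
    {"tx": -0.001, "ty": 0.001, "tz": 0, "turn": 0, "gripper": 0.03},
  ],
  newtons=20,
)

```text
time_s: 19.35
tcp_pos: [0.4478, 0.1591, 0.0219]
eef_rot: [-90.0, -0.0, 17.3]
contact_force: [-0.2, 0.5, 3.7]
gripper_width: 0.0352
```

>>> apply_moves(
  deltas=[
    {"tx": 0, "ty": 0, "tz": 0, "turn": 0, "gripper": 0.03},
    {"tx": 0, "ty": -0.005, "tz": 0, "turn": 0, "gripper": 0.03},
    {"tx": 0, "ty": -0.02, "tz": 0, "turn": 0, "gripper": 0.03},
    {"tx": 0, "ty": -0.045, "tz": 0, "turn": 0, "gripper": 0.03},
    {"tx": 0, "ty": -0.075, "tz": 0, "turn": 0, "gripper": 0.03},
  ],
)

```text
time_s: 19.85
tcp_pos: [0.4467, 0.1582, 0.0966]
eef_rot: [-90.1, 0.2, 17.2]
contact_force: [0.8, 0.2, -1.0]
gripper_width: 0.0355
```

>>> apply_moves(
  deltas=[
    {"tx": 0, "ty": -0.035, "tz": 0, "turn": 0, "gripper": 0.03},
    {"tx": 0, "ty": -0.06, "tz": 0, "turn": 0.06, "gripper": 0.03},
    {"tx": 0, "ty": -0.08, "tz": 0, "turn": 0.12, "gripper": 0.03},
    {"tx": 0, "ty": -0.1, "tz": 0, "turn": 0.18, "gripper": 0.03},
    {"tx": 0, "ty": -0.11, "tz": 0, "turn": 0.2, "gripper": 0.03},
  ],
)

```text
time_s: 20.35
tcp_pos: [0.4479, 0.1591, 0.2083]
eef_rot: [-89.9, -0.1, 5.7]
contact_force: [0.3, -0.2, -3.0]
gripper_width: 0.0356
```

```bash
python3 -c "
from h import *
for f,n in [('c8','scene'),('s8','side')]:
    z=np.load('pics/'+f+'.npz');P=cloud(n,z['d']);q=P[z['d']>0];zb=.0013 if n=='scene' else -.0008
    s=near(q,.644,.233,.1,.038,.052)
    for lo,hi in [(.66,.72),(.57,.63)]:
        t=s[(s[:,0]>lo)&(s[:,0]<hi)];print(n,len(t),[np.round(v,1) for v in cv2.minAreaRect(t[:,:2].astype(np.float32)*1000)])
    rc=cv2.minAreaRect(s[:,:2].astype(np.float32)*1000);print(n,[np.round(v,1) for v in rc])
    s=near(q,.644,.233,.12,.006,.014);s=s[(abs(s[:,0]-.644)<.033)];print('board y',np.percentile(s[:,1],[1,99]).round(4))
    for x,y in [(.449,.32)]: rod(q[(abs(q[:,1]-.32)<.03)],x,y,.1,.012,.035)
go(.644,.2,.13,-84)
st,q,c=look('w11')
"
```

```text
scene 285 [array([684.9, 239.5]), array([ 16.6, 144.8]), np.float64(6.5)]
scene 274 [array([605.2, 230.7]), array([ 17.2, 144.7]), np.float64(5.4)]
scene [array([644.9, 235.1]), array([ 96.9, 146. ]), np.float64(5.4)]
board y [0.1607 0.3098]
524 rect [array([446.8, 322.3]), array([ 22.8, 153. ]), np.float64(84.8)] mean [451.1 323.9] pca yaw -5.65 zmax 0.026
side 47 [array([682.1, 234.4]), array([ 18.8, 139.9]), np.float64(6.1)]
side 72 [array([602.2, 226.9]), array([ 19.9, 146.7]), np.float64(7.5)]
side [array([641.7, 232.1]), array([ 99.6, 146.7]), np.float64(7.5)]
board y [0.1546 0.3042]
202 rect [array([444.8, 316.6]), array([ 25.1, 152.6]), np.float64(82.8)] mean [440.3 315.8] pca yaw -5.47 zmax 0.0237
t 20.35 at [0.4479 0.1591 0.2083] yaw -84.3 F [ 0.3 -0.2 -3. ] w 0.0356
need tx ty tz [0.1991 0.0786 0.0212] turn -0.0053
t 20.35 tcp [0.4479 0.1591 0.2083] [-89.94  -0.09   5.7 ] w 0.0356
```

View pics/w11.png

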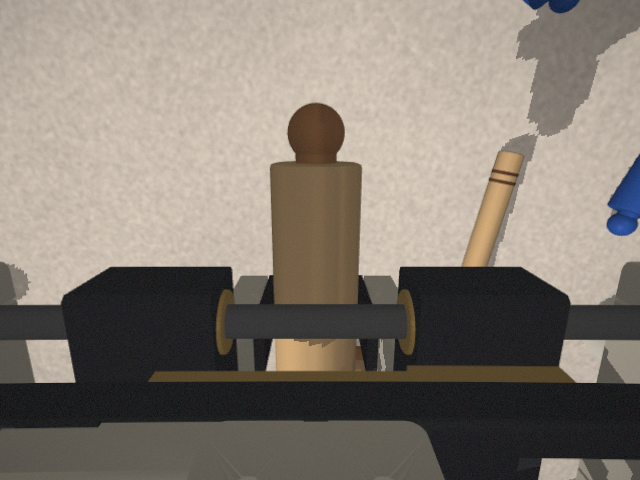

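The pin is held straight. The combined rack estimate is a centre of about (643,233.6) with yaw 6°, which puts the wide-notch target at about (647,199). The muddler's refined estimate is about (446,319.5) with yaw -5.5°. Carrying the pin over.

>>> apply_moves(
  deltas=[
    {"tx": 0.02, "ty": 0, "tz": 0.002, "turn": -0.005, "gripper": 0.03},
    {"tx": 0.055, "ty": 0.005, "tz": 0.005, "turn": -0.005, "gripper": 0.03},
    {"tx": 0.095, "ty": 0.015, "tz": 0.009, "turn": -0.005, "gripper": 0.03},
    {"tx": 0.135, "ty": 0.03, "tz": 0.013, "turn": -0.005, "gripper": 0.03},
    {"tx": 0.17, "ty": 0.045, "tz": 0.017, "turn": -0.005, "gripper": 0.03},
  ],
)

```text
time_s: 20.9
tcp_pos: [0.6163, 0.193, 0.1595]
eef_rot: [-90.0, 0.1, 6.1]
contact_force: [-0.4, 0.6, -1.6]
gripper_width: 0.0355
```

>>> apply_moves(
  deltas=[
    {"tx": 0.02, "ty": 0.015, "tz": 0.002, "turn": 0, "gripper": 0.03},
    {"tx": 0.03, "ty": 0.028, "tz": 0.003, "turn": 0, "gripper": 0.03},
    {"tx": 0.032, "ty": 0.033, "tz": 0.003, "turn": 0, "gripper": 0.03},
    {"tx": 0.032, "ty": 0.033, "tz": 0.003, "turn": 0, "gripper": 0.03},
    {"tx": 0.032, "ty": 0.033, "tz": 0.003, "turn": 0, "gripper": 0.03},
  ],
)

```text
time_s: 21.4
tcp_pos: [0.6459, 0.1993, 0.1293]
eef_rot: [-90.0, -0.0, 6.1]
contact_force: [-0.2, -0.3, -0.8]
gripper_width: 0.0354
```

```bash
python3 -c "
from h import *
go(.647,.1988,.06,-84)
st,q,c=look('w12')
s=near(q,.644,.234,.1,.036,.055)
print(len(s)); print([np.round(v,1) for v in cv2.minAreaRect(s[:,:2].astype(np.float32)*1000)])
for y in np.arange(.15,.32,.006):
  k=abs(s[:,1]-y)<.003; print(round(y,3),k.sum(), (s[k][:,0].min().round(3),s[k][:,0].max().round(3),s[k][:,2].max().round(3)) if k.any() else '')
"
```

```text
t 21.4 at [0.6459 0.1993 0.1293] yaw -83.89 F [-0.2 -0.3 -0.8] w 0.0354
need tx ty tz [ 0.001   0.0693 -0.0007] turn 0.0019
t 21.4 tcp [0.6459 0.1993 0.1293] [-8.999e+01 -2.000e-02  6.110e+00] w 0.0354
2979
[array([605. , 230.3]), array([ 14.4, 144.4]), np.float64(5.6)]
0.15 0 
0.156 22 (np.float64(0.605), np.float64(0.617), np.float64(0.044))
0.162 230 (np.float64(0.604), np.float64(0.619), np.float64(0.044))
0.168 56 (np.float64(0.604), np.float64(0.618), np.float64(0.044))
0.174 0 
0.18 0 
0.186 0 
0.192 0 
0.198 0 
0.204 0 
0.21 0 
0.216 0 
0.222 60 (np.float64(0.598), np.float64(0.612), np.float64(0.044))
0.228 223 (np.float64(0.598), np.float64(0.612), np.float64(0.044))
0.234 216 (np.float64(0.597), np.float64(0.611), np.float64(0.044))
0.24 220 (np.float64(0.597), np.float64(0.611), np.float64(0.044))
0.246 226 (np.float64(0.596), np.float64(0.611), np.float64(0.044))
0.252 202 (np.float64(0.595), np.float64(0.61), np.float64(0.044))
0.258 177 (np.float64(0.595), np.float64(0.609), np.float64(0.041))
0.264 44 (np.float64(0.594), np.float64(0.608), np.float64(0.038))
0.27 202 (np.float64(0.594), np.float64(0.608), np.float64(0.041))
0.276 260 (np.float64(0.593), np.float64(0.608), np.float64(0.044))
0.282 221 (np.float64(0.592), np.float64(0.607), np.float64(0.044))
0.288 220 (np.float64(0.592), np.float64(0.606), np.float64(0.044))
0.294 225 (np.float64(0.591), np.float64(0.606), np.float64(0.044))
0.3 175 (np.float64(0.591), np.float64(0.605), np.float64(0.044))
0.306 0 
0.312 0 
0.318 0
```

View pics/w12.png

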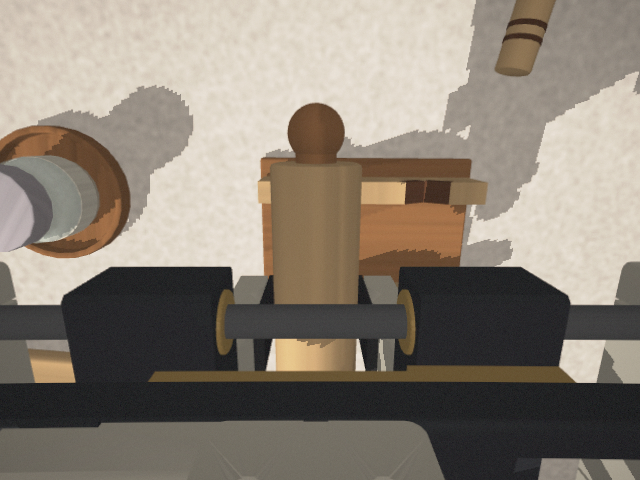

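The wrist view places the near rib at (605,230.3), so the wide notch centre is at about (648,199.5). I'm within 2 mm, and will correct by 2 mm while lowering.

>>> apply_moves(
  deltas=[
    {"tx": 0.001, "ty": 0.012, "tz": 0, "turn": 0, "gripper": 0.03},
    {"tx": 0.002, "ty": 0.03, "tz": 0, "turn": 0, "gripper": 0.03},
    {"tx": 0.002, "ty": 0.048, "tz": 0, "turn": 0, "gripper": 0.03},
    {"tx": 0.002, "ty": 0.062, "tz": 0, "turn": 0, "gripper": 0.03},
    {"tx": 0.002, "ty": 0.069, "tz": 0, "turn": 0, "gripper": 0.03},
  ],
)

```text
time_s: 21.95
tcp_pos: [0.6477, 0.1993, 0.0582]
eef_rot: [-90.0, 0.1, 6.1]
contact_force: [-0.1, -1.1, -0.6]
gripper_width: 0.0355
```

>>> apply_moves(
  deltas=[
    {"tx": 0, "ty": 0.001, "tz": 0, "turn": 0, "gripper": 0.03},
    {"tx": 0, "ty": 0.003, "tz": 0, "turn": 0, "gripper": 0.03},
    {"tx": 0, "ty": 0.004, "tz": 0, "turn": 0, "gripper": 0.03},
    {"tx": 0, "ty": 0.005, "tz": 0, "turn": 0, "gripper": 0.03},
    {"tx": 0, "ty": 0.006, "tz": 0, "turn": 0, "gripper": 0.03},
  ],
)

```text
time_s: 22.45
tcp_pos: [0.6488, 0.1997, 0.0541]
eef_rot: [-90.0, -0.0, 6.1]
contact_force: [-0.1, 0.3, -1.9]
gripper_width: 0.0355
```

```bash
python3 -c "
from h import *
go(.648,.1995,.051,-84)
st,q,c=look('w13')"
```

```text
t 22.45 at [0.6488 0.1997 0.0541] yaw -83.92 F [-0.1  0.3 -1.9] w 0.0355
need tx ty tz [-0.0008  0.0031 -0.0001] turn 0.0014
t 22.45 tcp [0.6488 0.1997 0.0541] [-8.998e+01 -5.000e-02  6.080e+00] w 0.0355
```

View pics/w13.png

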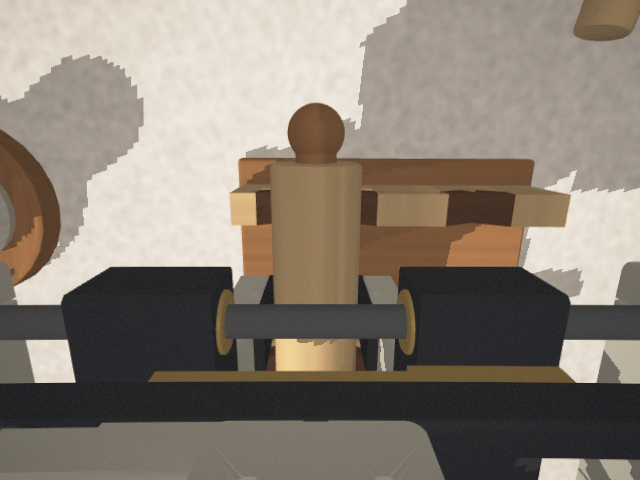

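The wide notch spans columns 256–377 and the pin spans 273–360, so both are centred at about 316.5. Lowering gently to contact.

>>> apply_moves(
  deltas=[
    {"tx": 0, "ty": 0.0005, "tz": 0, "turn": 0, "gripper": 0.03},
    {"tx": 0, "ty": 0.001, "tz": 0, "turn": 0, "gripper": 0.03},
    {"tx": 0, "ty": 0.0015, "tz": 0, "turn": 0, "gripper": 0.03},
    {"tx": 0, "ty": 0.002, "tz": 0, "turn": 0, "gripper": 0.03},
  ],
)

```text
time_s: 22.9
tcp_pos: [0.6485, 0.1996, 0.0516]
eef_rot: [-90.0, -0.0, 6.1]
contact_force: [-0.4, -0.5, -1.7]
gripper_width: 0.0356
```

>>> apply_moves(
  deltas=[
    {"tx": 0, "ty": 0.0005, "tz": 0, "turn": 0, "gripper": 0.03},
    {"tx": 0, "ty": 0.001, "tz": 0, "turn": 0, "gripper": 0.03},
  ],
)

```text
time_s: 23.1
tcp_pos: [0.6486, 0.1996, 0.0509]
eef_rot: [-90.0, -0.0, 6.1]
contact_force: [-1.9, 0.0, 3.2]
gripper_width: 0.0353
```

>>> apply_moves(
  deltas=[
    {"tx": 0, "ty": 0.0005, "tz": 0, "turn": 0, "gripper": 0.03},
    {"tx": 0, "ty": 0.0005, "tz": 0, "turn": 0, "gripper": 0.03},
  ],
)

```text
time_s: 23.3
tcp_pos: [0.6486, 0.1996, 0.0508]
eef_rot: [-90.0, -0.0, 6.1]
contact_force: [-2.1, -0.5, 4.7]
gripper_width: 0.0355
```

>>> apply_moves(
  deltas=[
    {"tx": 0, "ty": 0, "tz": 0, "turn": 0, "gripper": 0.035},
    {"tx": 0, "ty": 0, "tz": 0, "turn": 0, "gripper": 0.038},
    {"tx": 0, "ty": 0, "tz": 0, "turn": 0, "gripper": 0.041},
    {"tx": 0, "ty": 0, "tz": 0, "turn": 0, "gripper": 0.046},
    {"tx": 0, "ty": 0, "tz": 0, "turn": 0, "gripper": 0.052},
  ],
)

```text
time_s: 23.8
tcp_pos: [0.6485, 0.1996, 0.0499]
eef_rot: [-90.0, 0.0, 6.1]
contact_force: [-0.2, 0.1, 0.2]
gripper_width: 0.0492
```

>>> apply_moves(
  deltas=[
    {"tx": 0, "ty": -0.005, "tz": 0, "turn": 0, "gripper": 0.056},
    {"tx": 0, "ty": -0.03, "tz": 0, "turn": 0, "gripper": 0.06},
    {"tx": 0, "ty": -0.065, "tz": 0, "turn": 0, "gripper": 0.07},
    {"tx": 0, "ty": -0.1, "tz": 0, "turn": 0, "gripper": 0.085},
    {"tx": 0, "ty": -0.13, "tz": 0, "turn": 0, "gripper": 0.085},
  ],
)

```text
time_s: 24.3
tcp_pos: [0.6488, 0.1996, 0.1825]
eef_rot: [-90.0, -0.1, 6.1]
contact_force: [-0.1, 0.5, -0.0]
gripper_width: 0.0785
```

```bash
python3 -c "
from h import *
go(.4458,.3195,.18,-95.5)
st,q,c=look('w14')
rod(q,.648,.2,.095,.05,.09);
s=near(q,.644,.234,.1,.037,.047);print([np.round(v,1) for v in cv2.minAreaRect(s[:,:2].astype(np.float32)*1000)])"
```

```text
t 24.3 at [0.6488 0.1996 0.1825] yaw -83.91 F [-0.1  0.5 -0. ] w 0.0785
need tx ty tz [-0.1892  0.0023  0.1407] turn 0.2022
t 24.3 tcp [0.6488 0.1996 0.1825] [-8.998e+01 -8.000e-02  6.090e+00] w 0.0785
7664 rect [array([636.1, 197.9]), array([139.6,  35.7]), np.float64(5.7)] mean [635.8 198. ] pca yaw 5.78 zmax 0.0668
[array([644.9, 234.2]), array([ 94.2, 144.3]), np.float64(5.7)]
```

View pics/w14.png

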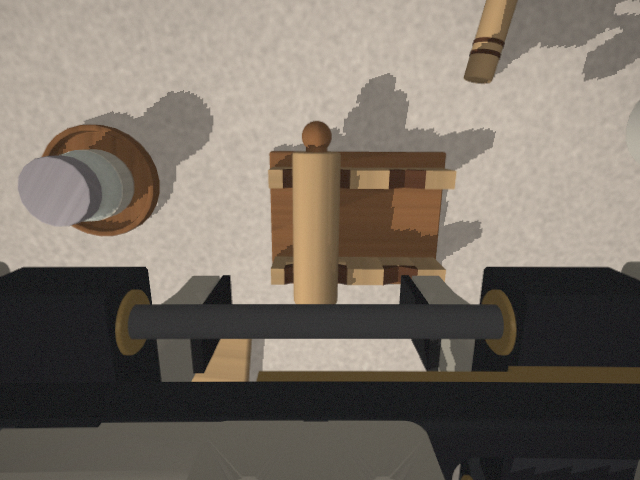

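The pin rests in both wide notches at (316,225). Its centre measures about (648,199), against a target of (648.5,199.5). Now the muddler.

>>> apply_moves(
  deltas=[
    {"tx": -0.02, "ty": 0, "tz": 0.015, "turn": 0.03, "gripper": 0.085},
    {"tx": -0.055, "ty": 0, "tz": 0.041, "turn": 0.08, "gripper": 0.085},
    {"tx": -0.092, "ty": 0, "tz": 0.069, "turn": 0.13, "gripper": 0.085},
    {"tx": -0.128, "ty": 0, "tz": 0.095, "turn": 0.18, "gripper": 0.085},
    {"tx": -0.158, "ty": 0, "tz": 0.117, "turn": 0.2, "gripper": 0.085},
  ],
)

```text
time_s: 24.85
tcp_pos: [0.4772, 0.2999, 0.1804]
eef_rot: [-90.0, -0.0, -5.5]
contact_force: [0.4, 0.5, -0.3]
gripper_width: 0.085
```

```bash
python3 -c "
from h import *
go(.4458,.3195,.18,-95.5)"
```

```text
t 24.85 at [0.4772 0.2999 0.1804] yaw -95.48 F [ 0.4  0.5 -0.3] w 0.085
need tx ty tz [-0.0331  0.0004  0.0165] turn 0.0004
```

>>> apply_moves(
  deltas=[
    {"tx": -0.018, "ty": 0, "tz": 0.009, "turn": 0, "gripper": 0.085},
    {"tx": -0.028, "ty": 0, "tz": 0.014, "turn": 0, "gripper": 0.085},
    {"tx": -0.032, "ty": 0, "tz": 0.0165, "turn": 0, "gripper": 0.085},
    {"tx": -0.032, "ty": 0, "tz": 0.0165, "turn": 0, "gripper": 0.085},
    {"tx": -0.032, "ty": 0, "tz": 0.0165, "turn": 0, "gripper": 0.085},
  ],
)

```text
time_s: 25.35
tcp_pos: [0.4494, 0.3183, 0.18]
eef_rot: [-90.0, -0.0, -5.4]
contact_force: [-0.4, 0.3, 0.5]
gripper_width: 0.0849
```

```bash
python3 -c "
from h import *
st,q,c=look('w15');go(.4458,.3195,.02,-95.5)
rod(q,.4458,.3195,.085,.008,.05)"
```

```text
t 25.35 tcp [0.4494 0.3183 0.18  ] [-90.01  -0.    -5.42] w 0.0849
t 25.4 at [0.4494 0.3182 0.1799] yaw -95.44 F [ 0.3  0.3 -0. ] w 0.0849
need tx ty tz [-0.0037  0.1599  0.0011] turn 0.0011
4364 rect [array([447.2, 321.1]), array([ 22. , 149.7]), np.float64(84.6)] mean [442.3 321.5] pca yaw -5.52 zmax 0.0243
```

View pics/w15.png

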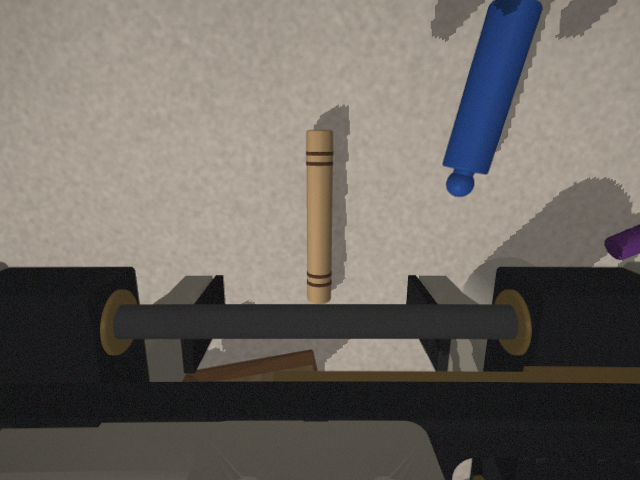

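The muddler at (319,215) is fully visible, with its centre at (447.2,321.1) and yaw -5.5°. Descending with a small correction.

>>> apply_moves(
  deltas=[
    {"tx": -0.002, "ty": 0.02, "tz": 0.002, "turn": 0, "gripper": 0.085},
    {"tx": -0.002, "ty": 0.055, "tz": 0.002, "turn": 0, "gripper": 0.08},
    {"tx": -0.002, "ty": 0.09, "tz": 0.002, "turn": 0, "gripper": 0.075},
    {"tx": -0.002, "ty": 0.12, "tz": 0.002, "turn": 0, "gripper": 0.07},
    {"tx": -0.002, "ty": 0.14, "tz": 0.002, "turn": 0, "gripper": 0.06},
  ],
)

```text
time_s: 25.9
tcp_pos: [0.447, 0.3193, 0.0377]
eef_rot: [-90.1, 0.1, -5.5]
contact_force: [-0.7, 0.0, -0.3]
gripper_width: 0.0668
```

>>> apply_moves(
  deltas=[
    {"tx": 0, "ty": 0.01, "tz": 0, "turn": 0, "gripper": 0.055},
    {"tx": 0, "ty": 0.016, "tz": 0, "turn": 0, "gripper": 0.05},
    {"tx": 0, "ty": 0.019, "tz": 0, "turn": 0, "gripper": 0.045},
    {"tx": 0, "ty": 0.019, "tz": 0, "turn": 0, "gripper": 0.04},
  ],
)

```text
time_s: 26.3
tcp_pos: [0.4473, 0.3211, 0.0215]
eef_rot: [-90.0, -0.0, -5.4]
contact_force: [-1.2, -0.2, -0.2]
gripper_width: 0.0426
```

```bash
python3 -c "
from h import *
st,q,c=look('w16');go(.447,.320,.02,-95.5)"
```

```text
t 26.3 tcp [0.4473 0.3211 0.0215] [-8.996e+01 -3.000e-02 -5.390e+00] w 0.0426
t 26.35 at [0.4473 0.3212 0.0218] yaw -95.38 F [-0.6  1.  -0.8] w 0.0414
need tx ty tz [-0.0002  0.0018 -0.0012] turn 0.002
```

View pics/w16.png

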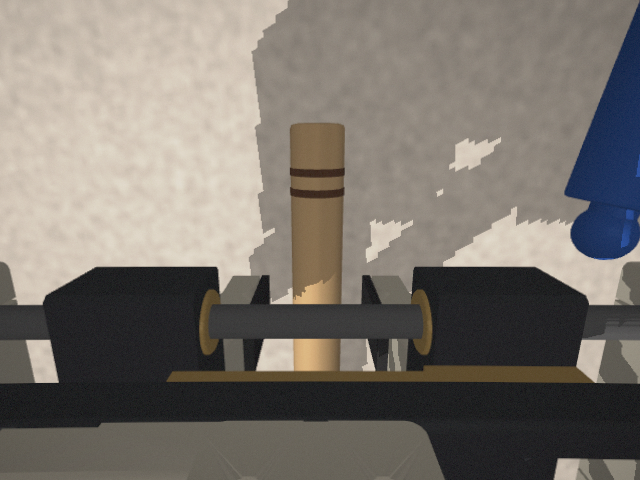

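The muddler at column 317 is centred between the pads at 268 and 364. I'll lower 1.5 mm and close.

>>> apply_moves(
  deltas=[
    {"tx": 0, "ty": 0.001, "tz": 0, "turn": 0, "gripper": 0.034},
    {"tx": 0, "ty": 0.0015, "tz": 0, "turn": 0, "gripper": 0.028},
    {"tx": 0, "ty": 0.0015, "tz": 0, "turn": 0, "gripper": 0.022},
    {"tx": 0, "ty": 0.0015, "tz": 0, "turn": 0, "gripper": 0.016},
    {"tx": 0, "ty": 0.0015, "tz": 0, "turn": 0, "gripper": 0.016},
  ],
  newtons=15,
)

```text
time_s: 26.85
tcp_pos: [0.447, 0.321, 0.0199]
eef_rot: [-90.0, -0.0, -5.4]
contact_force: [-0.2, 0.7, 1.7]
gripper_width: 0.0215
```

>>> apply_moves(
  deltas=[
    {"tx": 0, "ty": 0, "tz": 0, "turn": 0, "gripper": 0.016},
    {"tx": 0, "ty": -0.005, "tz": 0, "turn": 0, "gripper": 0.016},
    {"tx": 0, "ty": -0.02, "tz": 0, "turn": 0, "gripper": 0.016},
    {"tx": 0, "ty": -0.045, "tz": 0, "turn": 0, "gripper": 0.016},
    {"tx": 0, "ty": -0.075, "tz": 0, "turn": 0, "gripper": 0.016},
  ],
)

```text
time_s: 27.35
tcp_pos: [0.4463, 0.32, 0.0946]
eef_rot: [-90.1, 0.1, -5.4]
contact_force: [-0.0, 1.0, -0.6]
gripper_width: 0.0215
```

>>> apply_moves(
  deltas=[
    {"tx": 0, "ty": -0.035, "tz": 0, "turn": 0, "gripper": 0.016},
    {"tx": 0, "ty": -0.065, "tz": 0, "turn": -0.06, "gripper": 0.016},
    {"tx": 0, "ty": -0.085, "tz": 0, "turn": -0.12, "gripper": 0.016},
    {"tx": 0, "ty": -0.09, "tz": 0, "turn": -0.17, "gripper": 0.016},
    {"tx": 0, "ty": -0.09, "tz": 0, "turn": -0.2, "gripper": 0.016},
  ],
)

```text
time_s: 27.85
tcp_pos: [0.4471, 0.3211, 0.1859]
eef_rot: [-89.9, -0.1, 6.2]
contact_force: [-0.2, -0.3, -0.8]
gripper_width: 0.0218
```

```bash
python3 -c "
from h import *
go(.6412,.2692,.13,-84.2)"
```

```text
t 27.85 at [0.4471 0.3211 0.1859] yaw -83.83 F [-0.2 -0.3 -0.8] w 0.0218
need tx ty tz [ 0.1873  0.0561 -0.0725] turn 0.0065
```

>>> apply_moves(
  deltas=[
    {"tx": 0.018, "ty": 0, "tz": -0.007, "turn": 0.006, "gripper": 0.016},
    {"tx": 0.05, "ty": 0.005, "tz": -0.019, "turn": 0.006, "gripper": 0.016},
    {"tx": 0.088, "ty": 0.012, "tz": -0.034, "turn": 0.006, "gripper": 0.016},
    {"tx": 0.125, "ty": 0.022, "tz": -0.048, "turn": 0.006, "gripper": 0.016},
    {"tx": 0.155, "ty": 0.035, "tz": -0.06, "turn": 0.006, "gripper": 0.016},
  ],
)

```text
time_s: 28.35
tcp_pos: [0.609, 0.2767, 0.1484]
eef_rot: [-90.0, 0.0, 5.7]
contact_force: [0.1, -0.8, -0.8]
gripper_width: 0.0215
```

>>> apply_moves(
  deltas=[
    {"tx": 0.018, "ty": 0.01, "tz": -0.007, "turn": 0, "gripper": 0.016},
    {"tx": 0.028, "ty": 0.018, "tz": -0.011, "turn": 0, "gripper": 0.016},
    {"tx": 0.032, "ty": 0.021, "tz": -0.0125, "turn": 0, "gripper": 0.016},
    {"tx": 0.032, "ty": 0.021, "tz": -0.0125, "turn": 0, "gripper": 0.016},
    {"tx": 0.032, "ty": 0.021, "tz": -0.0125, "turn": 0, "gripper": 0.016},
  ],
)

```text
time_s: 28.85
tcp_pos: [0.6398, 0.2688, 0.1291]
eef_rot: [-90.0, -0.0, 5.8]
contact_force: [0.2, 0.3, -0.2]
gripper_width: 0.0214
```

```bash
python3 -c "
from h import *
st,q,c=look('w17');go(.6413,.2691,.064,-84.2)
s=near(q,.644,.234,.1,.037,.047);s=s[s[:,0]<.63];print([np.round(v,1) for v in cv2.minAreaRect(s[:,:2].astype(np.float32)*1000)])"
```

```text
t 28.85 tcp [0.6398 0.2688 0.1291] [-8.999e+01 -1.000e-02  5.770e+00] w 0.0214
t 28.9 at [0.6399 0.269  0.1295] yaw -84.22 F [-0.2  0.7 -0.6] w 0.0217
need tx ty tz [ 0.0013  0.0655 -0.0001] turn -0.0003
[array([604.3, 230. ]), array([140.9,  55.9]), np.float64(78.4)]
```

View pics/w17.png

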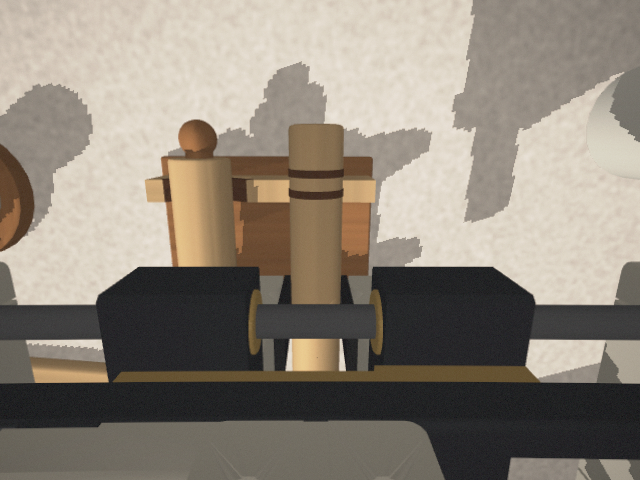

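The muddler is above the narrow notches and the pin is still in place. Lowering to a commanded z of about .064, then checking.

>>> apply_moves(
  deltas=[
    {"tx": 0.001, "ty": 0.012, "tz": 0, "turn": 0, "gripper": 0.016},
    {"tx": 0.001, "ty": 0.03, "tz": 0, "turn": 0, "gripper": 0.016},
    {"tx": 0.001, "ty": 0.046, "tz": 0, "turn": 0, "gripper": 0.016},
    {"tx": 0.001, "ty": 0.059, "tz": 0, "turn": 0, "gripper": 0.016},
    {"tx": 0.001, "ty": 0.065, "tz": 0, "turn": 0, "gripper": 0.016},
  ],
)

```text
time_s: 29.4
tcp_pos: [0.6406, 0.2683, 0.062]
eef_rot: [-90.0, 0.1, 5.7]
contact_force: [0.1, -1.0, -0.7]
gripper_width: 0.0213
```

>>> apply_moves(
  deltas=[
    {"tx": 0, "ty": 0.002, "tz": 0, "turn": 0, "gripper": 0.016},
    {"tx": 0, "ty": 0.004, "tz": 0, "turn": 0, "gripper": 0.016},
    {"tx": 0, "ty": 0.005, "tz": 0, "turn": 0, "gripper": 0.016},
  ],
)

```text
time_s: 29.7
tcp_pos: [0.6418, 0.2687, 0.0591]
eef_rot: [-90.0, -0.0, 5.7]
contact_force: [-0.2, 0.1, -0.9]
gripper_width: 0.0218
```

```bash
python3 -c "
from h import *
st,q,c=look('w18');go(.6413,.2691,.055,-84.2)"
```

```text
t 29.7 tcp [0.6418 0.2687 0.0591] [-8.997e+01 -5.000e-02  5.740e+00] w 0.0218
t 29.75 at [0.6417 0.2686 0.059 ] yaw -84.27 F [-0.3 -0.7 -0.6] w 0.0216
need tx ty tz [-0.0004  0.004   0.0005] turn -0.0012
```

View pics/w18.png

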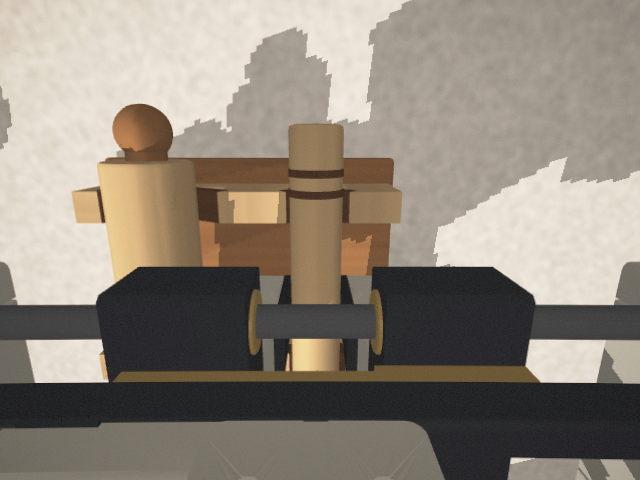

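```bash
python3 -c "
import cv2
p=cv2.imread('pics/w18.png')[170:240,220:420];cv2.imwrite('pics/w18z.png',cv2.resize(p,None,fx=4,fy=4,interpolation=cv2.INTER_CUBIC))"
```

```text
(no output)
```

View pics/w18z.png

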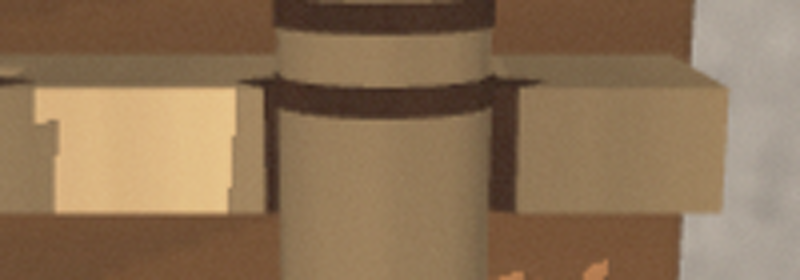

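The notch spans 265–518 and the rod 278–490 in the zoom, so the rod is about 0.8 mm left of centre. I'll shift tz by +0.0008 and lower.

>>> apply_moves(
  deltas=[
    {"tx": 0, "ty": 0.001, "tz": 0.0008, "turn": 0, "gripper": 0.016},
    {"tx": 0, "ty": 0.002, "tz": 0.0008, "turn": 0, "gripper": 0.016},
    {"tx": 0, "ty": 0.003, "tz": 0.0008, "turn": 0, "gripper": 0.016},
    {"tx": 0, "ty": 0.003, "tz": 0.0008, "turn": 0, "gripper": 0.016},
  ],
)

```text
time_s: 30.15
tcp_pos: [0.6413, 0.2692, 0.0555]
eef_rot: [-90.0, 0.0, 5.7]
contact_force: [0.0, -0.1, -1.0]
gripper_width: 0.0215
```

>>> apply_moves(
  deltas=[
    {"tx": 0, "ty": 0.0005, "tz": 0, "turn": 0, "gripper": 0.016},
    {"tx": 0, "ty": 0.001, "tz": 0, "turn": 0, "gripper": 0.016},
  ],
)

```text
time_s: 30.35
tcp_pos: [0.6414, 0.2692, 0.0546]
eef_rot: [-90.0, -0.0, 5.7]
contact_force: [-1.2, 1.4, 2.4]
gripper_width: 0.0216
```

>>> apply_moves(
  deltas=[
    {"tx": 0, "ty": 0.0005, "tz": 0, "turn": 0, "gripper": 0.016},
    {"tx": 0, "ty": 0.0005, "tz": 0, "turn": 0, "gripper": 0.016},
  ],
)

```text
time_s: 30.55
tcp_pos: [0.6415, 0.2694, 0.0545]
eef_rot: [-90.0, -0.0, 5.7]
contact_force: [-1.1, -0.2, 3.2]
gripper_width: 0.0221
```

>>> apply_moves(
  deltas=[
    {"tx": 0, "ty": 0, "tz": 0, "turn": 0, "gripper": 0.021},
    {"tx": 0, "ty": 0, "tz": 0, "turn": 0, "gripper": 0.024},
    {"tx": 0, "ty": 0, "tz": 0, "turn": 0, "gripper": 0.027},
    {"tx": 0, "ty": 0, "tz": 0, "turn": 0, "gripper": 0.032},
    {"tx": 0, "ty": 0, "tz": 0, "turn": 0, "gripper": 0.036},
  ],
)

```text
time_s: 31.05
tcp_pos: [0.6413, 0.2691, 0.0538]
eef_rot: [-90.0, 0.0, 5.7]
contact_force: [0.2, -0.0, 0.5]
gripper_width: 0.0343
```

>>> apply_moves(
  deltas=[
    {"tx": 0, "ty": -0.005, "tz": 0, "turn": 0, "gripper": 0.036},
    {"tx": 0, "ty": -0.03, "tz": 0, "turn": 0, "gripper": 0.036},
    {"tx": 0, "ty": -0.065, "tz": 0, "turn": 0, "gripper": 0.036},
    {"tx": 0, "ty": -0.1, "tz": 0, "turn": 0, "gripper": 0.05},
    {"tx": 0, "ty": -0.13, "tz": 0, "turn": 0, "gripper": 0.085},
  ],
)

```text
time_s: 31.55
tcp_pos: [0.6417, 0.2693, 0.1866]
eef_rot: [-90.0, -0.1, 5.7]
contact_force: [1.3, 0.7, 0.6]
gripper_width: 0.047
```

>>> apply_moves(
  deltas=[
    {"tx": -0.03, "ty": -0.02, "tz": 0, "turn": 0, "gripper": 0.085},
    {"tx": -0.06, "ty": -0.03, "tz": 0, "turn": 0, "gripper": 0.085},
    {"tx": -0.08, "ty": -0.03, "tz": 0, "turn": 0, "gripper": 0.085},
    {"tx": -0.08, "ty": -0.03, "tz": 0, "turn": 0, "gripper": 0.085},
  ],
)

```text
time_s: 31.95
tcp_pos: [0.56, 0.2611, 0.2158]
eef_rot: [-89.9, -0.1, 5.8]
contact_force: [0.0, -0.1, -0.8]
gripper_width: 0.0784
```

```bash
python3 -c "
from h import *
st,q,c=look('w19')
p,d=capture('scene');save('c19.png',p);P=cloud('scene',d)[d>0]
p2,d2=capture('side');save('s19.png',p2);P2=cloud('side',d2)[d2>0]
for Q in (P,P2):
  rod(Q,.6413,.2691,.09,.05,.065) if 0 else None
  t=Q[abs((Q[:,1]-.2691)-.105*(Q[:,0]-.6413))<.014]; rod(t,.6413,.2691,.09,.048,.07)
  t=Q[abs((Q[:,1]-.1995)-.105*(Q[:,0]-.6485))<.022]; rod(t,.6485,.1995,.095,.05,.08)
  s=near(Q,.644,.234,.1,.037,.047);print([np.round(v,1) for v in cv2.minAreaRect(s[:,:2].astype(np.float32)*1000)])
  circ(near(Q,.6135,-.2190,.04,.07,.09));circ(near(Q,.630,-.289,.04,.07,.09));circ(near(Q,.634,.012,.05,.06,.08))
"
```

```text
t 31.95 tcp [0.56   0.2611 0.2158] [-8.991e+01 -7.000e-02  5.780e+00] w 0.0784
635 rect [array([641.2, 270. ]), array([150.8,  23.3]), np.float64(5.7)] mean [645.5 272.1] pca yaw 5.65 zmax 0.0596
908 rect [array([649.8, 200.8]), array([160.7,  35.4]), np.float64(6.6)] mean [654.3 204.7] pca yaw 5.32 zmax 0.0677
[array([646.9, 235.7]), array([153.2, 146.4]), np.float64(6.9)]
134 circle [ 612.4 -213.7] 22.1 z 0.0788
135 circle [ 628.5 -287.1] 20.9 z 0.0793
298 circle [635.8  13.8] 26.2 z 0.0678
156 rect [array([638.2, 266.1]), array([153.2,  22.1]), np.float64(5.6)] mean [637.9 263.9] pca yaw 5.47 zmax 0.0589
266 rect [array([643.5, 193.9]), array([159.7,  32.3]), np.float64(7.1)] mean [640.5 192. ] pca yaw 5.02 zmax 0.0655
[array([641.2, 231.6]), array([157.2, 143.1]), np.float64(5.3)]
101 circle [ 615.1 -218.5] 21.9 z 0.077
113 circle [ 626.7 -287.5] 21.8 z 0.0769
148 circle [634.2  12.2] 28.3 z 0.0656
```

View pics/w19.png

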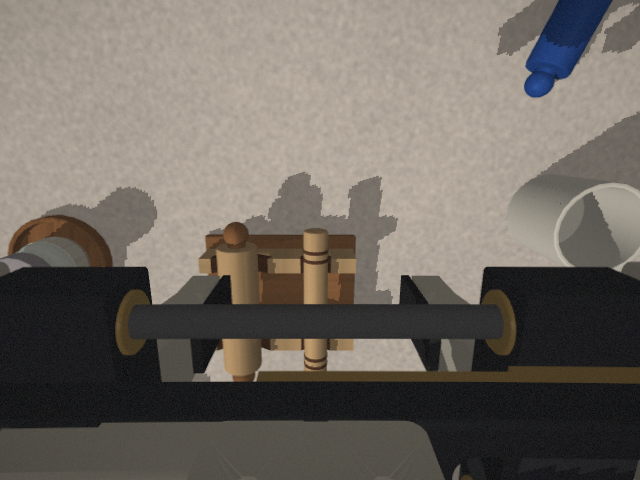

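View pics/c19.png

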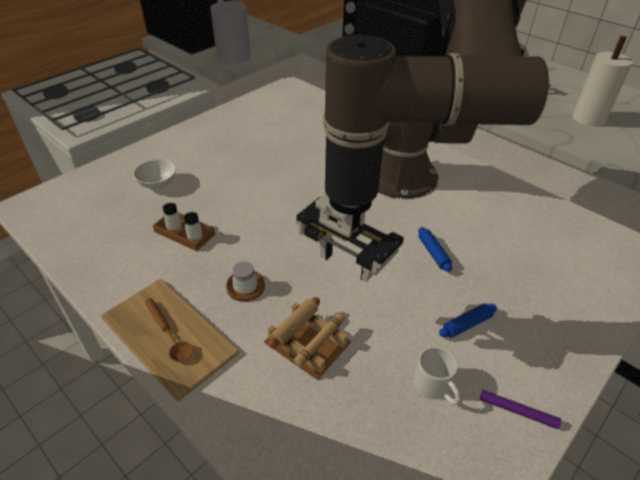

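View pics/s19.png

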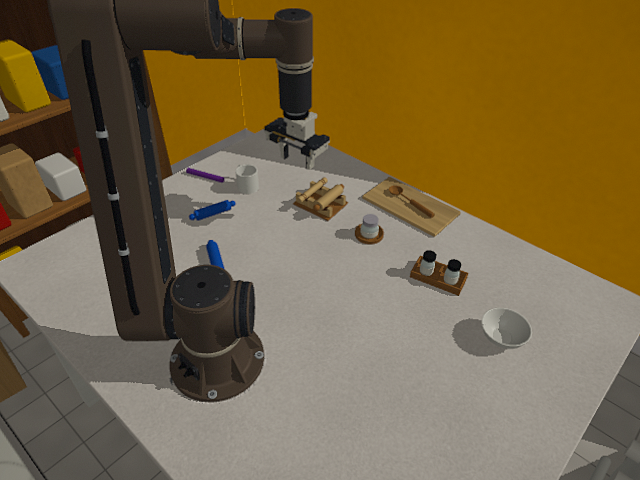

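The pictures show the jars upright in the caddy and on the coaster, and both rods in their notches. The rod tops are at the expected 57 and 65 mm, and the mug and bowl have not moved. Handing in.

```bash
python3 -c "
from h import *
print(r.close_job())"
```

```text
the job is handed in; nothing more can be done
None
```

I placed all five items in the order asked and handed the job in at about 32 s of the 122 s allowed. No verdict was reported.

**What I did:** Spice jars a and b each stand in their own caddy bay. The jam jar is on the coaster, the rolling pin is across the wide notches, and the muddler is across the narrow ones. I lowered each item until I felt light contact, between 3 and 16 N, before releasing it.

**Final checks:**
- **Jars:** Both spice jars and the jam jar are upright inside their walls or rim. Lid tops measured about 78 mm for the spice jars and 67 mm for the jam jar, which is what I expected.
- **Rods:** The rolling pin and the muddler measured within about 2 mm of their notch centres. Both run at 5–7° yaw, against a rack yaw of about 6°.
- **Bystanders:** The mug, the bowl and the look-alikes appear where they started in the pictures; I did not measure them.

**Disagreements:** The scene and side cameras differ from each other by 2–7 mm in a consistent direction, mostly in y. That is more than the roughly 2 mm stated for the calibration. I used their average together with the wrist camera, which agreed with the placements. The first move call was refused because its rows lacked some keys; the arm did not move.

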